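# Sort the dried left and right microscope feet into their trays

### The job

Three clamp-on side feet of the field microscopes have dried on the drip rail: lift each one up off the rail and sort them, left-hand feet into the blue tray, where one left foot already stands, and right-hand feet into the yellow tray (seen from the hook towards the toe, a left foot has its round steel pad out to the left, a right foot to the right). Stand every foot on its own sole on the tray floor, set down and not dropped; which way round it faces does not matter. Leave the foot that is already in the blue tray standing where it is, and do not push the other things on the bench about.

Things in the scene. Friction and masses are not known exactly. Their poses are not given: they have to be found in the camera images.
- left_a_knob (a point): A left-hand foot, black, 108 mm tall, hanging on the rail. Point: centre of its grey clamp knob, the part to grasp: 26 mm square, 28 mm tall, faces along x and y. x: hook to toe, y: left, z: up. From here: sole underside 94 mm below, hook bridge top 22 below; hook to 14 mm behind; sole 8 to 58 mm ahead; body 18 mm to each side, but the steel pad (32 mm wide, 40 ahead) reaches 54 mm to the left. Raise 20 mm to unhook. About 0.24 kg.
- right_a_knob (a point): A right-hand foot, black, 108 mm tall, hanging on the rail. Point: centre of its grey clamp knob, the part to grasp: 26 mm square, 28 mm tall, faces along x and y. x: hook to toe, y: left, z: up. From here: sole underside 94 mm below, hook bridge top 22 below; hook to 14 mm behind; sole 8 to 58 mm ahead; body 18 mm to each side, but the steel pad (32 mm wide, 40 ahead) reaches 54 mm to the right. Raise 20 mm to unhook. About 0.24 kg.
- right_b_knob (a point): A right-hand foot, black, 108 mm tall, hanging on the rail. Point: centre of its grey clamp knob, the part to grasp: 26 mm square, 28 mm tall, faces along x and y. x: hook to toe, y: left, z: up. From here: sole underside 94 mm below, hook bridge top 22 below; hook to 14 mm behind; sole 8 to 58 mm ahead; body 18 mm to each side, but the steel pad (32 mm wide, 40 ahead) reaches 54 mm to the right. Raise 20 mm to unhook. About 0.24 kg.
- left_b_knob (a point): The left foot already standing in the blue tray, near its -y end; leave it. Point: centre of its grey clamp knob: 26 mm square, 28 mm tall, faces along x and y. x: hook to toe, y: left, z: up. From here: sole underside 94 mm below, hook bridge top 22 below; hook to 14 mm behind; sole 8 to 58 mm ahead; body 18 mm to each side, but the steel pad (32 mm wide, 40 ahead) reaches 54 mm to the left. Same make as the others.
- left_a_sole (a point): centre of the underside of the 50 x 36 mm sole of foot left_a, 33 mm ahead of its knob and 94 mm below it; same axes
- right_a_sole (a point): centre of the underside of the 50 x 36 mm sole of foot right_a, 33 mm ahead of its knob and 94 mm below it; same axes
- right_b_sole (a point): centre of the underside of the 50 x 36 mm sole of foot right_b, 33 mm ahead of its knob and 94 mm below it; same axes
- left_b_sole (a point): centre of the underside of the 50 x 36 mm sole of foot left_b, 33 mm ahead of its knob and 94 mm below it; same axes
- blue_tray: open blue plastic tray for left-hand feet, fixed to the bench; 140 mm along its x, 210 mm along its y, 30 mm high, walls 4 mm, inner floor 4 mm above the origin; origin at the centre of its underside. It has room for two feet side by side along y. It and the yellow tray may swap sides
- yellow_tray: open yellow plastic tray for right-hand feet, empty at the start, otherwise the same as the blue one: fixed, 140 x 210 x 30 mm, walls 4 mm, inner floor 4 mm above the origin, which is the centre of its underside
- rail_top (a point): middle of the top edge of the drip rail's steel bar, 120 mm above the bench; bar 14 mm thick (x), 40 mm high, 384 mm long (y), fixed, on two end posts over a low drip pan 90 x 400 mm. Three feet hook over it about 112 mm apart, toes on its +x side, leaning up to 4 degrees
- puck_black: black mounted metal specimen, a disc 32 mm across and 18 mm high; origin at the centre of its underside; bystander
- puck_red: red-brown mounted specimen, a disc 32 mm across and 18 mm high; origin at the centre of its underside; bystander
- wash_bottle: white wash bottle, red cap and spout, 64 mm across, 192 mm high; origin at the centre of its underside; bystander
- objective_can: aluminium objective can with black lid, 44 mm across, 62 mm high; origin at the centre of its underside; bystander
- eyepiece: microscope eyepiece standing on its tube, 36 mm across, 56 mm high; origin at the centre of its underside; bystander
- screwdriver: orange-handled screwdriver 170 mm long, lying beyond the trays; origin under its middle; bystander
Mind the look-alikes: they are no part of the job. Leave any red look-alike of the part that bears right_b_knob alone.

How it is judged:
By the outcome, as a careful person would: the job done as asked, in the order asked, and still so for the second after the job is handed in, with the robot touching nothing.
It also fails if it takes over 61 s, if anything falls off the work surface, if the arm or the gripper's body presses on something with over 40 N, if the wrist force passes 120 N, or if a joint passes its speed limit or range.

### The arm

A 6-joint arm with a two-finger parallel gripper is mounted at the origin on the work surface. World frame = base frame: x ahead of the robot, y to its left, z up, the work surface at z = 0. Lengths are in m, angles in rad, forces in N, time in s.
With the tool pointing down it reaches from about 0.35 to 0.925 m from the base axis. Payload 6.4 kg.
Tool frame: the origin (TCP) lies between the finger pads; the fingertips stand 11 mm ahead of it and the grasp point (between the pads) lies 8 mm behind it (arm.nose_length is the distance from the TCP to the fingertips, in m); y points along the fingers, x is the direction in which the jaws open and shut, and the axes are right-handed (so a half turn about y gives the same grasp; the last joint's range is limited). The gripper opens to 85 mm and grips with 20 to 120 N. Pads are 22 mm wide; open, the fingers measure 114 mm over their backs; the gripper's body (76 mm by 85 mm) begins 54 mm behind the grasp point. The pads swing forward as they close: fully open they stand 13 mm farther back than shut.
Start: joints at [-1.501, 0.245, 1.558, -0, 1.339, -0.174], TCP at [0.157, -0.631, 0.209] pointing down, gripper open.
Joint ranges: [-3.13, 3.13], [-1.02, 2.26], [0.13, 2.54], [-0.95, 4.09], [0.21, 2.88], [-2.74, 2.74]. Speed limits (rad/s): [2.57, 2.57, 3.14, 3.14, 3.14, 3.14].

### API

Orientations are given as a 3x3 rotation matrix whose columns are the frame's x, y, z axes.
In Python, from plant import arm gives the robot as it stands.
- The arm moves only by the tool send_rows, never from a script. Its arguments are lists of equal length, an entry for each row: "gripper": the closure, from 0 (fully open) to 1 (shut); "dp": the shift along the world's x, y, z in units of 0.5 m (1.0 is 0.5 m), a list of three; "rotation": the turn, a rotation vector about the world's x, y, z in units of 360 degrees (1.0 is 360 degrees), a list of three. A call has 1 to 12 rows; each row is the pose to reach, as a shift and turn from the pose commanded when the call began, turning the shorter way round; what a row does not reach only later rows make up. A row lasts 1/10 s, in which the tool goes at most 50 mm and 8.59 degrees, less where a joint would pass 70% of its speed; a pose out of reach is approached as far as the arm can. A call with a number of a shift or a turn outside -1 to 1 is refused whole. A call with a gripper value outside its range is refused whole. The fingers move at their own pace and stop on an object; the grip force is fixed at half the most. Time passes only in rows, so rows that repeat a pose let the fingers close. It gives the time, the measured TCP pose, the force and the opening at its end, in the units of the state.
- arm.read_state(): the state, without advancing time (a new reading comes with each control period).
- arm.capture(name): name is "scene" or "top"; returns the picture (480x640x3 uint8, red, green, blue); there is no depth.
- arm.camera_info(name): a dict with "fx", "fy", "cx", "cy" (pixels), "R" (3x3) and "t" (3): a world point X has camera coordinates R X + t. Camera axes: x right, y down, z forward; pixel columns grow to the right and rows downward; lengths in m; the calibration is good to about 2 mm. A picture is of the moment at which its call begins. camera_info takes no time and is no camera call.
- arm.job_done(): hands the job in, once; it reports no verdict.
The state is a dict: "t": time; "q": joint angles; "dq": joint speeds; "tau": joint torques, N m; "tool_pos": TCP position; "ee_rot": TCP orientation; "force": force on the tool from outside, world axes, zero at the start; "ft_torque": the same for the moment, N m; "opening": finger opening in m.
Only numpy, scipy, OpenCV 4.12 (cv2) and the standard library are available. Lean on these libraries where they do the work, as an engineer would, in place of code of your own. Each camera call takes 0.05 s, during which the arm holds its last target.

## Working session

There is one attempt and no reset: what is moved stays moved. The work goes in short steps, Python scripts to look and compute and a tool call to move; the robot and the scene stay as the last step left them, time stands still between calls to the robot, and variables do not carry over. Pictures are saved under pics/ and viewed, and the job is handed in when it is done.

Besides the shell and the picture viewer there is one more tool, called after "Request:" as a command line: name --argument value ..., lists and objects as JSON in quotes. send_rows: Moves the arm, as the interface text tells. Its arguments: {"type":"object","properties":{"gripper":{"type":"array","items":{"type":"number"}},"dp":{"type":"array","items":{"type":"array","items":{"type":"number"}}},"rotation":{"type":"array","items":{"type":"array","items":{"type":"number"}}}},"required":["gripper","dp","rotation"]}

```bash
ls; mkdir -p pics; python3 - <<'E'
from plant import arm
import cv2,numpy as np
s=arm.read_state();print(s['t'],s['tool_pos'],s['ee_rot'],s['opening'],arm.nose_length)
for n in('scene','top'):
    cv2.imwrite(f'pics/{n}0.png',arm.capture(n)[:,:,::-1]);c=arm.camera_info(n);print(n,c)
E
```

```text
pics
0.0 [ 0.15686301 -0.63016112  0.20747646] [[ 2.41412213e-01 -1.47928362e-04  9.70422651e-01]
 [-9.70420739e-01  1.95412605e-03  2.41412036e-01]
 [-1.93203986e-03 -9.99998080e-01  3.28197144e-04]] 0.08567790093710304 0.011
scene {'fx': 440.6777865666842, 'fy': 440.6777865666842, 'cx': 316.3195562118922, 'cy': 236.46468462587288, 'R': array([[-0.86723986,  0.49735048,  0.02318443],
       [ 0.27142044,  0.51129273, -0.81542056],
       [-0.41740384, -0.70087248, -0.57840453]]), 't': array([ 0.49512054, -0.03599472,  1.22676947])}
top {'fx': 574.0268768202878, 'fy': 574.0268768202878, 'cx': 316.68433229865246, 'cy': 252.41803158516444, 'R': array([[ 0.0198945 , -0.99978038,  0.00658818],
       [-0.97549538, -0.02085458, -0.21902935],
       [ 0.21911864, -0.00206926, -0.97569603]]), 't': array([-0.0197847 ,  0.5513553 ,  1.22866691])}
```

View pics/scene0.png

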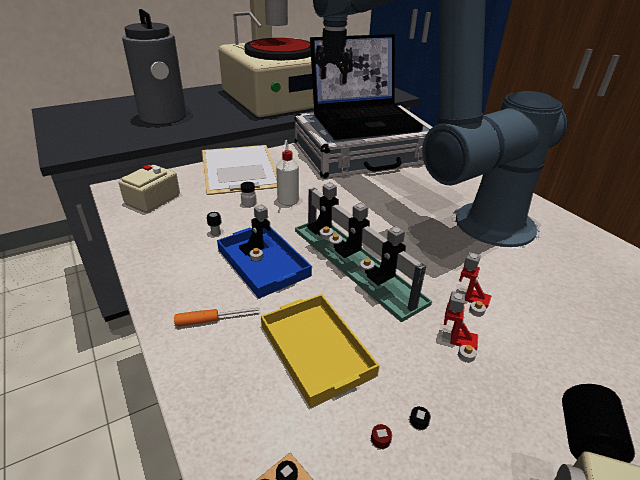

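View pics/top0.png

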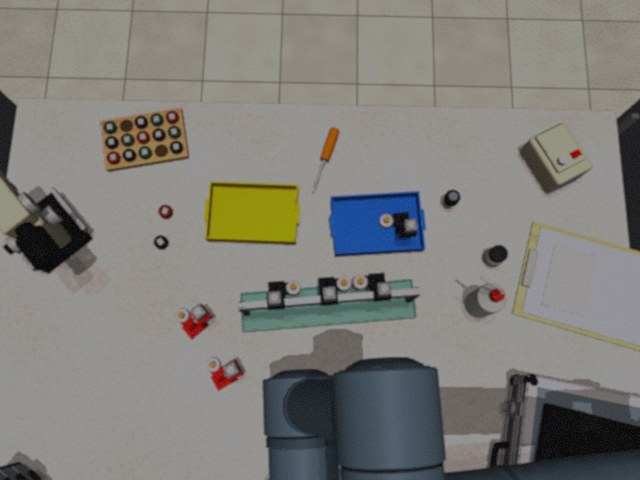

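```bash
python3 - <<'E'
import cv2
a=cv2.imread('pics/top0.png')[180:340,230:430];cv2.imwrite('pics/t1.png',cv2.resize(a,None,fx=4,fy=3.75 if 0 else 4,interpolation=cv2.INTER_CUBIC)[:600])
b=cv2.imread('pics/scene0.png')[170:320,235:435];cv2.imwrite('pics/s1.png',cv2.resize(b,None,fx=4,fy=4,interpolation=cv2.INTER_CUBIC))
E
```

```text
(no output)
```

View pics/t1.png

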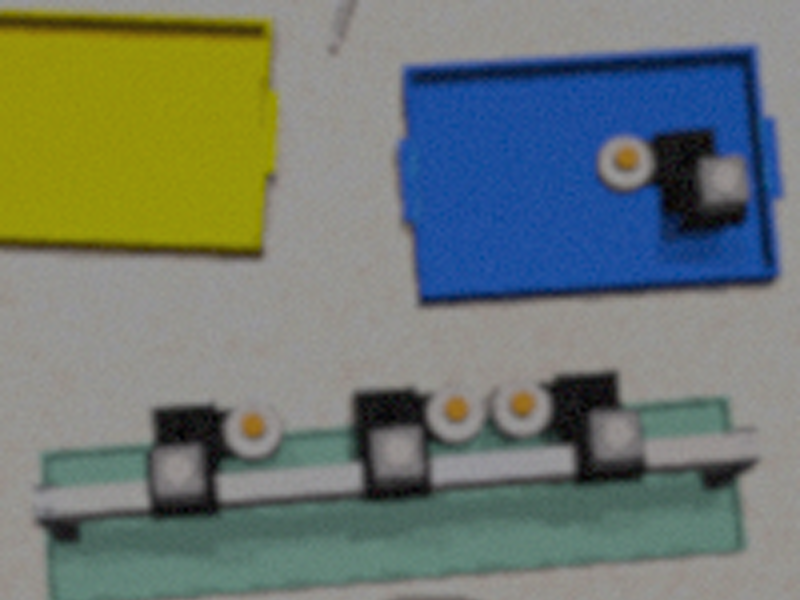

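View pics/s1.png

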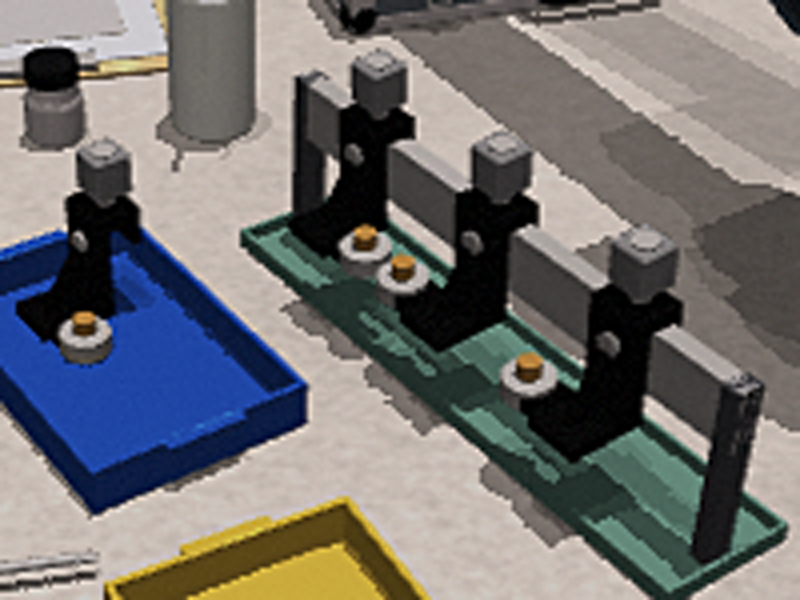

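```bash
cat > h.py <<'E'
import numpy as np,cv2
from plant import arm
CI={n:arm.camera_info(n) for n in('scene','top')}
def ray(n,p):
    c=CI[n];d=np.array([(p[0]-c['cx'])/c['fx'],(p[1]-c['cy'])/c['fy'],1.])
    return -c['R'].T@c['t'],c['R'].T@d
def plane(n,p,z):
    o,d=ray(n,p);return o+d*(z-o[2])/d[2]
def tri(ps,pt):
    o1,d1=ray('scene',ps);o2,d2=ray('top',pt)
    d1/=np.linalg.norm(d1);d2/=np.linalg.norm(d2)
    A=np.c_[d1,-d2];s=np.linalg.lstsq(A,o2-o1,rcond=None)[0]
    a=o1+s[0]*d1;b=o2+s[1]*d2
    return (a+b)/2,np.linalg.norm(a-b)
def T(u):return (u[0]/4+230-.375,u[1]/4+180-.375)
def S(u):return (u[0]/4+235-.375,u[1]/4+170-.375)
E
python3 - <<'E'
from h import *
np.set_printoptions(precision=4,suppress=True)
K={}
for nm,s,t in [('left_a',(381,61),(616,436)),('rmid',(503,144),(398,452)),('rfar',(645,238),(180,467)),('tray',(104,150),(725,183))]:
    p,e=tri(S(s),T(t));print('knobtop',nm,p,e)
for n in('scene','top'):
    im=cv2.imread(f'pics/{n}0.png');h=cv2.cvtColor(im,cv2.COLOR_BGR2HSV)
    m=cv2.inRange(h,(8,110,120),(24,255,255))
    k,l,st,ce=cv2.connectedComponentsWithStats(m)
    print(n,[(ce[i].round(2).tolist(),int(st[i,4])) for i in range(1,k) if 4<st[i,4]<120])
    for col,lo,hi in(('blue',(105,150,60),(125,255,255)),('yellow',(24,150,60),(34,255,255))):
        m=cv2.inRange(h,lo,hi);
        k,l,st,ce=cv2.connectedComponentsWithStats(m)
        i=1+st[1:,4].argmax() if n=='top' or col=='yellow' else None
        if i is None:
            continue
        cs=cv2.findContours((l==i).astype('uint8'),0,2)[0][0]
        print(n,col,st[i],cv2.minAreaRect(cs))
# rail ends top edge
for u in [(40,497),(752,447)]: print('rail',plane('top',T(u),.12))
E
```

```text
knobtop left_a [ 0.4553 -0.1455  0.166 ] 0.0007109282519940469
knobtop rmid [ 0.4446 -0.0346  0.1656] 0.0015061658328909587
knobtop rfar [0.434  0.076  0.1667] 0.002742570015823796
knobtop tray [ 0.6058 -0.213   0.1103] 0.0005474554223997833
scene [([204.0, 166.5], 6), ([205.0, 175.0], 7), ([220.0, 192.0], 5), ([326.0, 227.71], 14), ([335.33, 234.93], 15), ([255.33, 249.07], 15), ([367.05, 259.79], 19), ([479.0, 302.45], 20), ([468.83, 347.1], 29)]
scene yellow [ 268  306  111   91 3897] ((322.5400085449219, 345.2799987792969), (91.36212158203125, 74.61238861083984), 58.671302795410156)
top [([102.75, 123.67], 12), ([104.88, 135.24], 34), ([386.22, 219.06], 18), ([360.25, 280.25], 20), ([343.91, 281.91], 22), ([292.91, 285.91], 22), ([180.68, 314.47], 19), ([212.0, 364.0], 21)]
top blue [ 330  192   95   63 4555] ((377.0054931640625, 223.090576171875), (58.19624710083008, 93.70684051513672), 86.53176879882812)
top yellow [ 205  182   94   61 5161] ((251.59381103515625, 212.27911376953125), (93.28938293457031, 58.4135627746582), 1.9749339818954468)
rail [0.4244 0.1511 0.12  ]
rail [ 0.4587 -0.2231  0.12  ]
```

```bash
python3 - <<'E'
from h import *
np.set_printoptions(precision=4,suppress=True)
R=lambda a:np.array([[np.cos(a),-np.sin(a),0],[np.sin(a),np.cos(a),0],[0,0,1]])
kt={'la':((381,61),(616,436)),'mid':((503,144),(398,452)),'far':((645,238),(180,467)),'tray':((104,150),(725,183))}
cp={'la':((326,227.7),(360.25,280.25)),'mid':((335.33,234.9),(343.91,281.9)),'far':((367.05,259.8),(292.91,285.9)),'tray':((255.33,249.07),(386.22,219.06))}
for k in kt:
    a,_=tri(S(kt[k][0]),T(kt[k][1]));b,e=tri(*cp[k]);print(k,b,e,'rel',R(np.radians(5.3)).T@(b-a))
# tray corners from quads on top; rim z=.03
im=cv2.imread('pics/top0.png');h=cv2.cvtColor(im,cv2.COLOR_BGR2HSV)
for col,lo,hi in(('blue',(105,150,60),(125,255,255)),('yellow',(24,150,60),(34,255,255))):
    m=cv2.inRange(h,lo,hi);m=cv2.morphologyEx(m,cv2.MORPH_CLOSE,np.ones((25,25)));m=cv2.morphologyEx(m,cv2.MORPH_OPEN,np.ones((35,35)))
    c=max(cv2.findContours(m,0,2)[0],key=cv2.contourArea);r=cv2.minAreaRect(c);
    P=np.array([plane('top',p,.03) for p in cv2.boxPoints(r)]);print(col,r[1]);print(P,P.mean(0),np.linalg.norm(P-np.roll(P,1,0),axis=1))
E
python3 - <<'E'
import cv2
a=cv2.imread('pics/top0.png')[170:270,195:345];cv2.imwrite('pics/t2.png',cv2.resize(a,None,fx=5,fy=5,interpolation=cv2.INTER_CUBIC))
a=cv2.imread('pics/scene0.png')[290:410,255:385];cv2.imwrite('pics/s2.png',cv2.resize(a,None,fx=5,fy=5,interpolation=cv2.INTER_CUBIC))
E
```

```text
la [ 0.4869 -0.1048  0.078 ] 0.001143740256421872 rel [ 0.0352  0.0376 -0.088 ]
mid [ 0.4826 -0.0691  0.0778] 0.0008127534010138494 rel [ 0.0347 -0.0379 -0.0878]
far [0.4713 0.0426 0.0776] 0.0012570311282348692 rel [ 0.034  -0.0368 -0.0891]
tray [ 0.6433 -0.1699  0.0261] 0.0006285842569494143 rel [ 0.0414  0.0395 -0.0842]
blue (58.0, 92.0)
[[ 0.7005 -0.0394  0.03  ]
 [ 0.7053 -0.2565  0.03  ]
 [ 0.5649 -0.2536  0.03  ]
 [ 0.5603 -0.0414  0.03  ]] [ 0.6327 -0.1477  0.03  ] [0.1401 0.2171 0.1404 0.2122]
yellow (58.0, 91.0)
[[0.7212 0.2565 0.03  ]
 [0.726  0.0414 0.03  ]
 [0.5847 0.0376 0.03  ]
 [0.5802 0.2477 0.03  ]] [0.653  0.1458 0.03  ] [0.1413 0.2151 0.1413 0.2102]
```

View pics/t2.png

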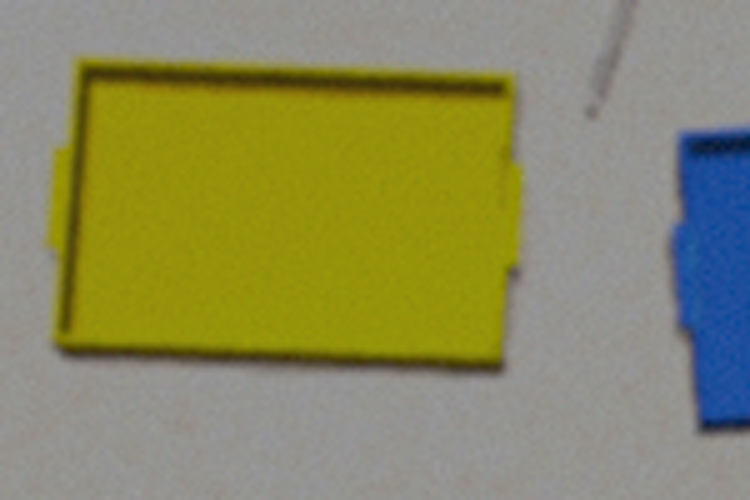

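```bash
python3 - <<'E'
from h import *
np.set_printoptions(precision=4,suppress=True)
def pr(n,X):
    c=CI[n];p=c['R']@np.array(X)+c['t'];return (p[:2]/p[2]*c['fx']+[c['cx'],c['cy']]).round(0)
for X in [(.157,-.63,.198),(.157,-.63,.35)]: print(pr('scene',X),pr('top',X))
for n in CI: print(n,-CI[n]['R'].T@CI[n]['t'])
for z in(.1,.15): print(z,[plane('top',p,z)[:2] for p in[(490,460),(525,378),(540,395)]],[plane('scene',p,z)[:2] for p in[(318,108),(397,95),(430,128),(322,148)]])
def Q(u):return (u[0]/5+195-.4,u[1]/5+170-.4)
P=np.array([plane('top',Q(u),.03) for u in[(78,60),(515,75),(503,358),(57,345)]]);print(P,P.mean(0));print(np.linalg.norm(P-np.roll(P,1,0),axis=1))
P=np.array([plane('top',T(u),.03) for u in[(404,67),(755,47),(777,275),(422,298)]]);print(P,P.mean(0));print(np.linalg.norm(P-np.roll(P,1,0),axis=1))
print('bottle',plane('top',(497,294),.19),tri((287,155),(497,294)))
E
python3 - <<'E'
import cv2
a=cv2.imread('pics/scene0.png')[0:190,240:490];cv2.imwrite('pics/s3.png',cv2.resize(a,None,fx=3,fy=3,interpolation=cv2.INTER_CUBIC))
E
```

```text
[331.  95.] [646. 450.]
[333.  47.] [700. 461.]
scene [0.9512 0.632  0.6687]
top [ 0.269  -0.0057  1.3197]
0.1 [array([ 0.1212, -0.3666]), array([ 0.2845, -0.447 ]), array([ 0.2507, -0.476 ])] [array([ 0.1166, -0.784 ]), array([-0.2564, -0.7771]), array([-0.1319, -0.4366]), array([ 0.2883, -0.462 ])]
0.15 [array([ 0.1272, -0.3518]), array([ 0.2838, -0.4289]), array([ 0.2514, -0.4568])] [array([ 0.19  , -0.6596]), array([-0.1502, -0.6532]), array([-0.0367, -0.3427]), array([ 0.3465, -0.3658])]
[[0.7249 0.2468 0.03  ]
 [0.722  0.0399 0.03  ]
 [0.5842 0.0417 0.03  ]
 [0.5859 0.248  0.03  ]] [0.6543 0.1441 0.03  ]
[0.139  0.2069 0.1379 0.2063]
[[ 0.6946 -0.0386  0.03  ]
 [ 0.7115 -0.2457  0.03  ]
 [ 0.5735 -0.2558  0.03  ]
 [ 0.5555 -0.051   0.03  ]] [ 0.6338 -0.1478  0.03  ]
[0.1396 0.2078 0.1384 0.2056]
bottle [ 0.4456 -0.3684  0.19  ] (array([ 0.4514, -0.3819,  0.1444]), np.float64(0.00335003249705649))
```

View pics/s3.png

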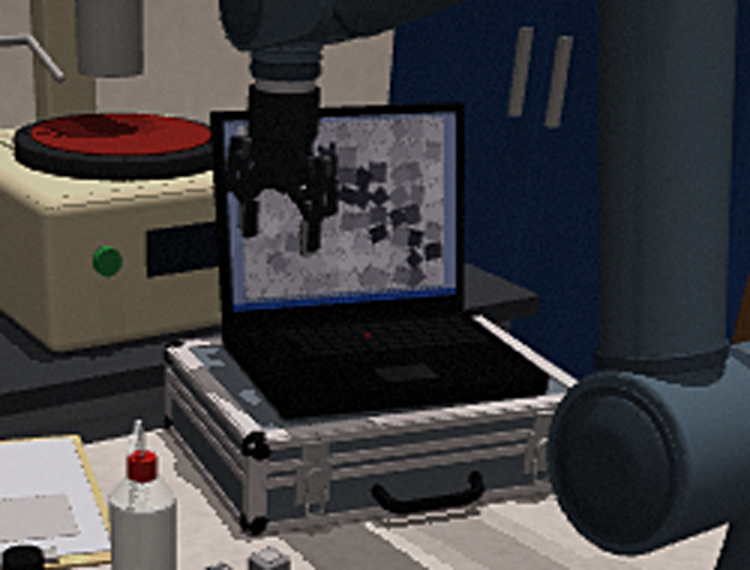

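```bash
cat >> h.py <<'E'
from scipy.spatial.transform import Rotation as Ro
R0=np.array([[0,0,1.],[-1,0,0],[0,-1,0]])
def goal(knob,yaw,tilt,off=-.005):
    """TCP pose for knob centre; off = TCP height relative to knob along tool axis"""
    R=Ro.from_euler('ZY',[yaw,tilt],degrees=True).as_matrix()
    return np.array(knob)+R@[0,0,off],R@R0
def rel(p,R,p0=None,Rc=None):
    s=arm.read_state()
    p0=s['tool_pos'] if p0 is None else p0;Rc=s['ee_rot'] if Rc is None else Rc
    print('dp',((p-p0)/.5).round(4),'rot',(Ro.from_matrix(R@Rc.T).as_rotvec()/(2*np.pi)).round(4))
def st():
    s=arm.read_state();R=s['ee_rot']@R0.T
    print('t',s['t'],'p',s['tool_pos'].round(4),'yaw,tilt,roll',Ro.from_matrix(R).as_euler('ZYX',degrees=True).round(2),'F',s['force'].round(1),'op',round(s['opening'],4))
E
python3 - <<'E'
from h import *
st();p,R=goal((.433,.076,.1525),5.3,3.6);print(p);rel(np.array([.35,-.4,.33]),R);rel(p,R)
E
```

```text
t 0.1 p [ 0.1569 -0.6302  0.2076] yaw,tilt,roll [13.97 -0.02  0.1 ] F [0.4 0.3 0.6] op 0.0852
[0.43268739 0.075971   0.14750987]
dp [0.3863 0.4605 0.2449] rot [-0.002   0.0099 -0.0241]
dp [ 0.5517  1.4124 -0.1201] rot [-0.002   0.0099 -0.0241]
```

Request:
send_rows --gripper '[0, 0, 0, 0, 0, 0, 0, 0, 0, 0, 0, 0]' --dp '[[0.02, 0.02, 0.08], [0.05, 0.08, 0.16], [0.1, 0.16, 0.24], [0.18, 0.24, 0.24], [0.25, 0.32, 0.24], [0.32, 0.39, 0.24], [0.386, 0.46, 0.24], [0.4, 0.54, 0.24], [0.42, 0.62, 0.24], [0.44, 0.7, 0.24], [0.46, 0.78, 0.24], [0.48, 0.86, 0.24]]' --rotation '[[0, 0, 0], [0, 0, 0], [0, 0, 0], [0, 0, 0], [0, 0, 0], [-0.001, 0.005, -0.012], [-0.002, 0.01, -0.024], [-0.002, 0.01, -0.024], [-0.002, 0.01, -0.024], [-0.002, 0.01, -0.024], [-0.002, 0.01, -0.024], [-0.002, 0.01, -0.024]]'

```text
t: 1.3
tool_pos: [0.3969, -0.1989, 0.3282]
ee_rot: [[0.093, -0.064, 0.994], [-0.996, -0.007, 0.092], [0.001, -0.998, -0.064]]
force: [1.0, -0.7, 0.3]
opening: 0.0855
```

```bash
python3 - <<'E'
from h import *
st();p,R=goal((.433,.076,.1525),5.3,3.6);rel(p,R)
E
```

```text
t 1.3 p [ 0.3969 -0.1989  0.3282] yaw,tilt,roll [ 5.31  3.68 -0.09] F [ 1.  -0.7  0.3] op 0.0855
dp [ 0.0717  0.5498 -0.3613] rot [ 0.0003 -0.0002 -0.0001]
```

Request:
send_rows --gripper '[0, 0, 0, 0, 0, 0, 0, 0, 0]' --dp '[[0.01, 0.08, 0], [0.03, 0.18, 0], [0.05, 0.28, 0], [0.065, 0.38, 0], [0.072, 0.48, -0.05], [0.072, 0.55, -0.12], [0.072, 0.55, -0.22], [0.072, 0.55, -0.24], [0.072, 0.55, -0.24]]' --rotation '[[0, 0, 0], [0, 0, 0], [0, 0, 0], [0, 0, 0], [0, 0, 0], [0, 0, 0], [0, 0, 0], [0, 0, 0], [0, 0, 0]]'

```text
t: 2.2
tool_pos: [0.4304, 0.0749, 0.2051]
ee_rot: [[0.094, -0.071, 0.993], [-0.996, -0.007, 0.094], [0.001, -0.997, -0.071]]
force: [-0.4, -0.5, 0.5]
opening: 0.0852
```

```bash
python3 - <<'E'
from h import *
st();p,R=goal((.433,.076,.1525),5.3,3.6);rel(p,R)
a=arm.capture('scene')[130:290,290:490,::-1];cv2.imwrite('pics/s4.png',cv2.resize(a,None,fx=3.7,fy=3.7,interpolation=cv2.INTER_CUBIC))
E
```

```text
t 2.2 p [0.4304 0.0749 0.2051] yaw,tilt,roll [ 5.39  4.08 -0.03] F [-0.4 -0.5  0.5] op 0.0852
dp [ 0.0046  0.0022 -0.1151] rot [ 0.0002 -0.0013 -0.0003]
```

View pics/s4.png

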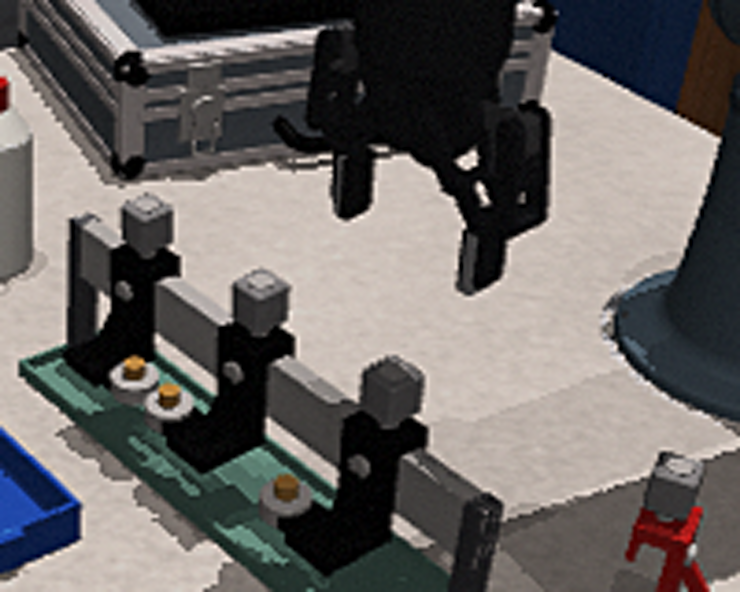

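```bash
cat >> h.py <<'E'
def pr(n,X):
    c=CI[n];p=c['R']@np.array(X)+c['t'];return p[:2]/p[2]*c['fx']+[c['cx'],c['cy']]
E
python3 - <<'E'
from h import *
s=arm.read_state();R=s['ee_rot'];p=s['tool_pos']
for X in [p+R@[sx*.0425,.011*0-.002,0] for sx in(-1,1)]+[(.433,.076,.1525)]: print((pr('scene',X)-[290,130])*3.7)
E
```

```text
[457.58705773 334.30479548]
[346.61537958 263.41926196]
[387.48324571 386.77576569]
```

```bash
python3 - <<'E'
from h import *
s=arm.read_state();R=s['ee_rot'];p=s['tool_pos'];st()
a=arm.capture('scene')[120:220,365:465,::-1].copy()
a=cv2.convertScaleAbs(cv2.resize(a,None,fx=6,fy=6,interpolation=cv2.INTER_CUBIC),alpha=2,beta=20)
for sx in(-1,1):
  for d,c in((.011,(0,0,255)),(-.002,(0,255,0)),(-.03,(255,0,0))):
    for w in(-.011,.011):
      u=(pr('scene',p+R@[sx*.0425,d,w])-[365,120])*6;cv2.circle(a,tuple(int(v) for v in u),4,c,-1)
cv2.imwrite('pics/s5.png',a);st()
E
```

```text
t 2.25 p [0.432  0.0744 0.2076] yaw,tilt,roll [ 5.35  3.82 -0.08] F [-0.3  0.   1. ] op 0.0853
t 2.3 p [0.4332 0.0741 0.2092] yaw,tilt,roll [ 5.32  3.64 -0.11] F [-0.5 -0.3  1.3] op 0.0853
```

View pics/s5.png

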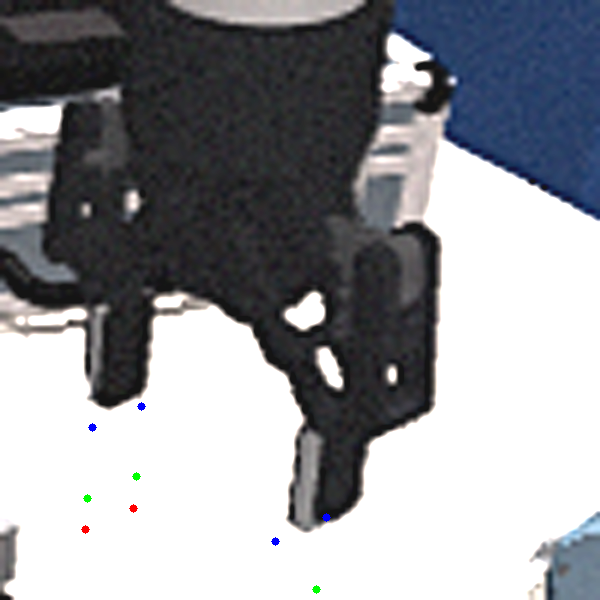

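Request:
send_rows --gripper '[1, 1, 1, 1, 1, 1, 1, 1]' --dp '[[0, 0, 0], [0, 0, 0], [0, 0, 0], [0, 0, 0], [0, 0, 0], [0, 0, 0], [0, 0, 0], [0, 0, 0]]' --rotation '[[0, 0, 0], [0, 0, 0], [0, 0, 0], [0, 0, 0], [0, 0, 0], [0, 0, 0], [0, 0, 0], [0, 0, 0]]'

```text
t: 3.1
tool_pos: [0.4329, 0.0742, 0.2086]
ee_rot: [[0.093, -0.064, 0.994], [-0.996, -0.008, 0.093], [0.002, -0.998, -0.064]]
force: [-1.1, 0.2, -0.0]
opening: 0.0001
```

```bash
python3 - <<'E'
from h import *
s=arm.read_state();R=s['ee_rot'];p=s['tool_pos'];st();o=s['opening']/2
a=arm.capture('scene')[120:220,365:465,::-1].copy()
a=cv2.convertScaleAbs(cv2.resize(a,None,fx=6,fy=6,interpolation=cv2.INTER_CUBIC),alpha=2,beta=20)
for d,c in((.011,(0,0,255)),(0,(0,255,0)),(-.03,(255,0,0))):
    for w in(-.011,.011):
      u=(pr('scene',p+R@[0,d,w])-[365,120])*6;cv2.circle(a,tuple(int(v) for v in u),4,c,-1)
cv2.imwrite('pics/s6.png',a)
a=arm.capture('top')[:,:,::-1];cv2.imwrite('pics/t6.png',a);print(pr('top',p))
E
```

```text
t 3.1 p [0.4329 0.0742 0.2086] yaw,tilt,roll [ 5.32  3.67 -0.1 ] F [-1.1  0.2 -0. ] op 0.0001
[273.62311759 294.37051079]
```

View pics/s6.png

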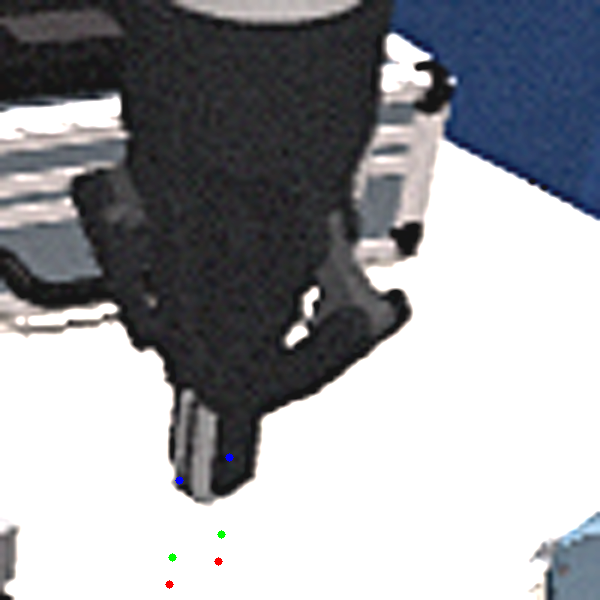

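View pics/t6.png

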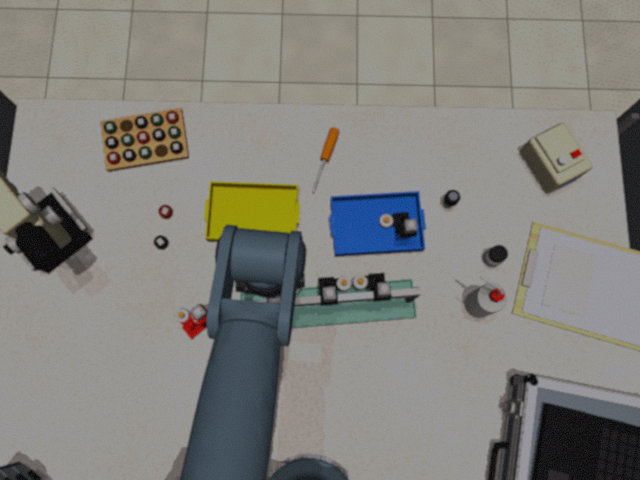

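```bash
python3 - <<'E'
from h import *
s=arm.read_state();R=s['ee_rot'];p=s['tool_pos']
for n,(x0,y0,w,f) in {'top':(200,200,150,4),'scene':(340,0,220,2.7)}.items():
  a=cv2.imread('pics/t6.png') if n=='top' else arm.capture('scene')[:,:,::-1]
  a=a[y0:y0+w,x0:x0+w].copy()
  a=cv2.convertScaleAbs(cv2.resize(a,None,fx=f,fy=f,interpolation=cv2.INTER_CUBIC),alpha=2,beta=20)
  for d in(0,-.05,-.1,-.15,-.2,-.25):
    u=(pr(n,p+R@[0,d,0])-[x0,y0])*f;cv2.circle(a,tuple(int(v) for v in u),4,(0,0,255),-1)
  cv2.imwrite('pics/ax_%s.png'%n,a)
print(s['q'])
E
```

```text
[-0.08109296 -0.22735572  2.03464958 -0.01309516  1.39717708  1.39945552]
```

View pics/ax_top.png

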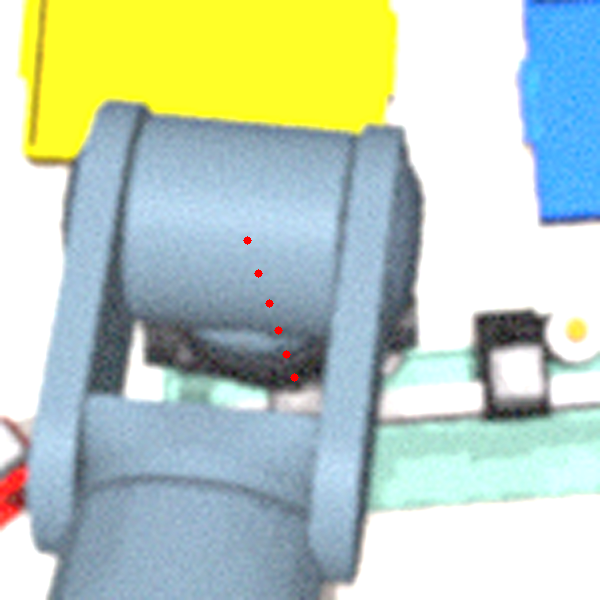

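View pics/ax_scene.png

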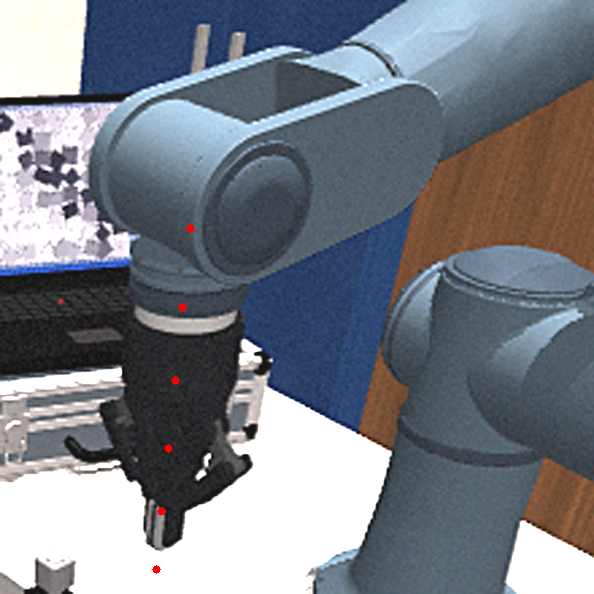

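Request:
send_rows --gripper '[1, 1, 1, 1, 1, 1, 1, 1, 1, 1, 1, 1]' --dp '[[0, 0.04, 0.06], [0, 0.12, 0.1], [0, 0.22, 0.1], [0, 0.32, 0.1], [0, 0.42, 0.1], [0, 0.52, 0.1], [0, 0.62, 0.1], [0, 0.72, 0.1], [0, 0.76, 0.1], [0, 0.76, 0.1], [0, 0.76, 0.1], [0, 0.76, 0.1]]' --rotation '[[0, 0, 0], [0, 0, 0], [0, 0, 0], [0, 0, 0], [0, 0, 0], [0, 0, 0], [0, 0, 0], [0, 0, 0], [0, 0, 0], [0, 0, 0], [0, 0, 0], [0, 0, 0]]'

```text
t: 4.45
tool_pos: [0.4331, 0.4531, 0.2585]
ee_rot: [[0.092, -0.064, 0.994], [-0.996, -0.008, 0.091], [0.002, -0.998, -0.064]]
force: [0.1, 0.1, 0.9]
opening: -0.0001
```

```bash
python3 - <<'E'
from h import *
st();s=arm.read_state();R=s['ee_rot'];p=s['tool_pos']
out=[]
for n in('top','scene'):
  a=arm.capture(n)[:,:,::-1];cv2.imwrite(f'pics/f_{n}.png',a)
  c=pr(n,p+R@[0,-.04,0]).astype(int);x0,y0=np.clip(c-48,0,[540,380]);f=4
  a=a[y0:y0+96,x0:x0+96].copy()
  a=cv2.convertScaleAbs(cv2.resize(a,None,fx=f,fy=f,interpolation=cv2.INTER_CUBIC),alpha=1.8,beta=20)
  for d in(.011,0,-.05,-.1,-.15):
    u=(pr(n,p+R@[0,d,0])-[x0,y0])*f;cv2.circle(a,tuple(int(v) for v in u),3,(0,0,255),-1)
  print(n,x0,y0);out.append(a)
cv2.imwrite('pics/f.png',np.hstack(out))
E
```

```text
t 4.45 p [0.4331 0.4531 0.2585] yaw,tilt,roll [ 5.26  3.68 -0.13] F [0.1 0.1 0.9] op -0.0001
top 11 233
scene 540 244
```

View pics/f.png

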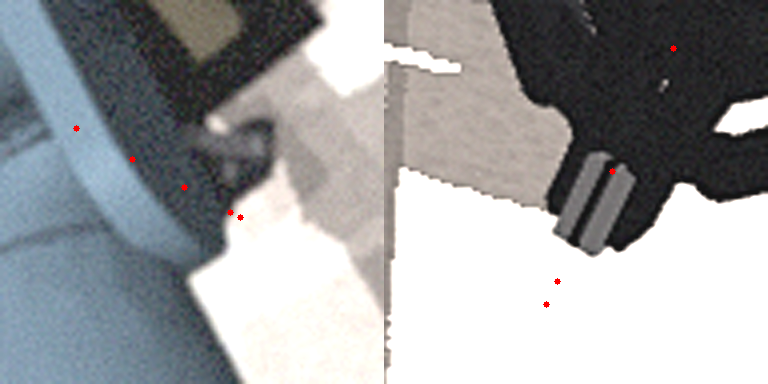

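```bash
python3 - <<'E'
from h import *
for X in [(.433,.453,0),(.4,.4,0),(.45,.35,0),(.5,.4,0)]: print(X,pr('top',X).round())
for u in [(160,242),(166,211),(196,318),(226,372),(90,240),(75,270),(40,268)]: print(u,plane('top',u,.02).round(3),plane('top',u,.1).round(3))
E
```

```text
(0.433, 0.453, 0) [115. 304.]
(0.4, 0.4, 0) [137. 319.]
(0.45, 0.35, 0) [161. 298.]
(0.5, 0.4, 0) [141. 276.]
(160, 242) [0.578 0.356 0.02 ] [0.559 0.334 0.1  ]
(166, 211) [0.653 0.348 0.02 ] [0.63  0.326 0.1  ]
(196, 318) [0.403 0.261 0.02 ] [0.395 0.245 0.1  ]
(226, 372) [0.285 0.187 0.02 ] [0.284 0.175 0.1  ]
(90, 240) [0.579 0.519 0.02 ] [0.56  0.487 0.1  ]
(75, 270) [0.508 0.546 0.02 ] [0.493 0.512 0.1  ]
(40, 268) [0.511 0.627 0.02 ] [0.496 0.588 0.1  ]
```

View pics/f_scene.png

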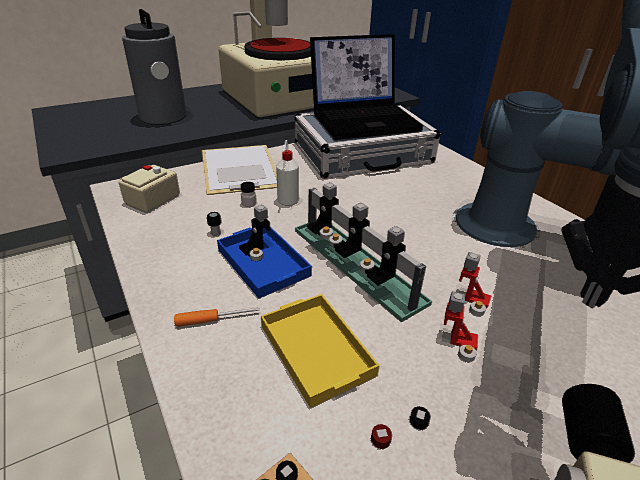

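View pics/f_top.png

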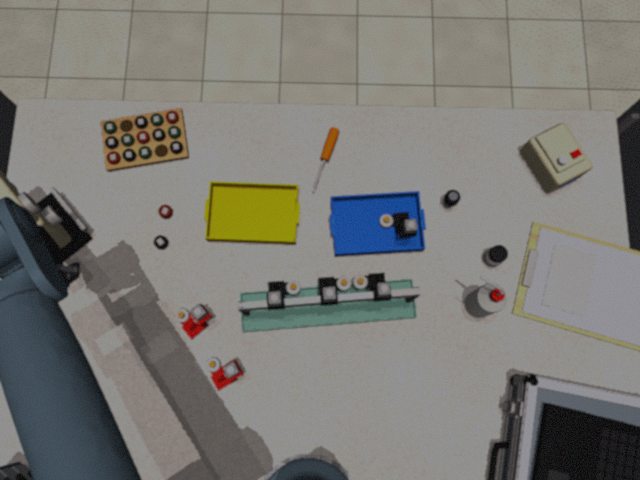

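Request:
send_rows --gripper '[1, 1, 1, 1, 1, 1, 1, 1]' --dp '[[0, -0.06, -0.02], [0, -0.1, -0.1], [0, -0.1, -0.18], [0, -0.1, -0.26], [0, -0.1, -0.34], [0, -0.1, -0.4], [0, -0.1, -0.4], [0, -0.1, -0.4]]' --rotation '[[0, 0, 0], [0, 0, 0], [0, 0, 0], [0, 0, 0], [0, 0, 0], [0, 0, 0], [0, 0, 0], [0, 0, 0]]'

```text
t: 5.35
tool_pos: [0.4334, 0.4038, 0.0593]
ee_rot: [[0.092, -0.063, 0.994], [-0.996, -0.008, 0.092], [0.002, -0.998, -0.064]]
force: [0.9, 0.0, -0.2]
opening: 0.0003
```

```bash
python3 - <<'E'
from h import *
st();s=arm.read_state();R=s['ee_rot'];p=s['tool_pos']
out=[]
for n in('top','scene'):
  a=arm.capture(n)[:,:,::-1]
  c=pr(n,p+R@[0,-.04,0]).astype(int);x0,y0=np.clip(c-48,0,[540,380]);f=4
  a=a[y0:y0+96,x0:x0+96].copy()
  a=cv2.convertScaleAbs(cv2.resize(a,None,fx=f,fy=f,interpolation=cv2.INTER_CUBIC),alpha=1.8,beta=20)
  for d in(.011,0,-.05,-.1,-.15):
    u=(pr(n,p+R@[0,d,0])-[x0,y0])*f;cv2.circle(a,tuple(int(v) for v in u),3,(0,0,255),-1)
  print(n,x0,y0);out.append(a)
cv2.imwrite('pics/g.png',np.hstack(out))
E
```

```text
t 5.35 p [0.4334 0.4038 0.0593] yaw,tilt,roll [ 5.27  3.65 -0.1 ] F [ 0.9  0.  -0.2] op 0.0003
top 74 249
scene 468 318
```

View pics/g.png

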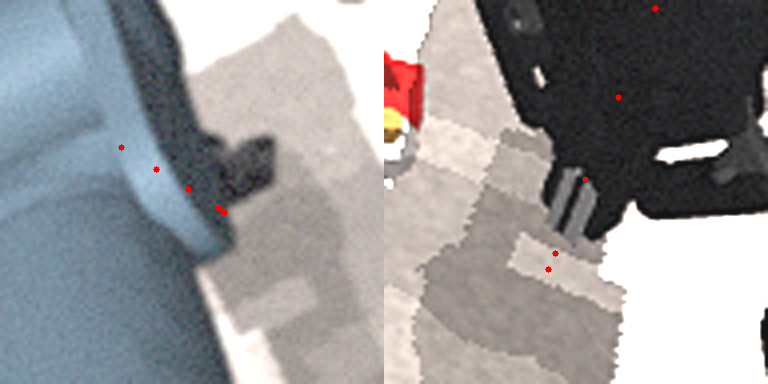

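Request:
send_rows --gripper '[1, 1, 1, 1, 1, 1, 1]' --dp '[[0, 0, -0.02], [0, 0, -0.04], [0, 0, -0.06], [0, 0, -0.07], [0, 0, -0.076], [0, 0, -0.076], [0, 0, -0.076]]' --rotation '[[0, 0, 0], [0, 0, 0], [0, 0, 0], [0, 0, 0], [0, 0, 0], [0, 0, 0], [0, 0, 0]]'

```text
t: 6.15
tool_pos: [0.4331, 0.4043, 0.0207]
ee_rot: [[0.093, -0.063, 0.994], [-0.996, -0.008, 0.093], [0.002, -0.998, -0.064]]
force: [0.2, 0.3, -0.2]
opening: 0.0001
```

```bash
cat > look.py <<'E'
from h import *
import sys
st();s=arm.read_state();R=s['ee_rot'];p=s['tool_pos']
f=6;n='scene'
a=arm.capture(n)[:,:,::-1]
c=pr(n,p+R@[0,-.02,0]).astype(int);x0,y0=np.clip(c-48,0,[540,380])
a=a[y0:y0+96,x0:x0+96].copy()
a=cv2.convertScaleAbs(cv2.resize(a,None,fx=f,fy=f,interpolation=cv2.INTER_CUBIC),alpha=1.8,beta=20)
for d in(.011,0,-.05,-.1,-.15):
    u=(pr(n,p+R@[0,d,.011])-[x0,y0])*f;cv2.circle(a,tuple(int(v) for v in u),3,(0,0,255),-1)
cv2.imwrite(sys.argv[1],a)
E
python3 look.py pics/g2.png
```

```text
t 6.15 p [0.4331 0.4043 0.0207] yaw,tilt,roll [ 5.33  3.65 -0.1 ] F [ 0.2  0.3 -0.2] op 0.0001
```

View pics/g2.png

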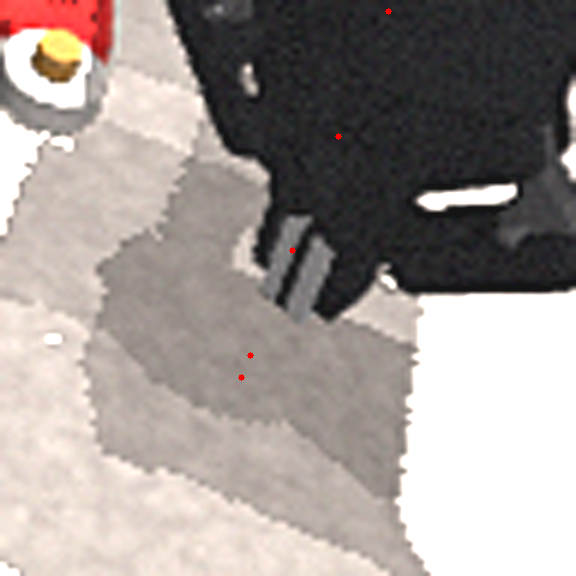

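Request:
send_rows --gripper '[1, 1, 1, 1, 1]' --dp '[[0, 0, -0.006], [0, 0, -0.012], [0, 0, -0.018], [0, 0, -0.018], [0, 0, -0.018]]' --rotation '[[0, 0, 0], [0, 0, 0], [0, 0, 0], [0, 0, 0], [0, 0, 0]]'

```text
t: 6.7
tool_pos: [0.4328, 0.4042, 0.0114]
ee_rot: [[0.093, -0.064, 0.994], [-0.996, -0.008, 0.093], [0.002, -0.998, -0.064]]
force: [-0.6, 0.6, 0.6]
opening: -0.0001
```

Request:
send_rows --gripper '[1, 1, 1]' --dp '[[0, 0, -0.004], [0, 0, -0.004], [0, 0, -0.004]]' --rotation '[[0, 0, 0], [0, 0, 0], [0, 0, 0]]'

```text
t: 7.0
tool_pos: [0.4329, 0.4042, 0.0096]
ee_rot: [[0.093, -0.064, 0.994], [-0.996, -0.008, 0.093], [0.002, -0.998, -0.064]]
force: [0.3, -1.3, -0.2]
opening: -0.0
```

Request:
send_rows --gripper '[1, 1, 1, 1]' --dp '[[0, 0, -0.004], [0, 0, -0.008], [0, 0, -0.008], [0, 0, -0.008]]' --rotation '[[0, 0, 0], [0, 0, 0], [0, 0, 0], [0, 0, 0]]'

```text
t: 7.4
tool_pos: [0.4328, 0.4042, 0.0055]
ee_rot: [[0.093, -0.064, 0.994], [-0.996, -0.008, 0.093], [0.002, -0.998, -0.064]]
force: [-0.1, 1.0, 0.5]
opening: 0.0
```

```bash
python3 look.py pics/g3.png
```

```text
t 7.4 p [0.4328 0.4042 0.0055] yaw,tilt,roll [ 5.32  3.68 -0.11] F [-0.1  1.   0.5] op 0.0
```

View pics/g3.png

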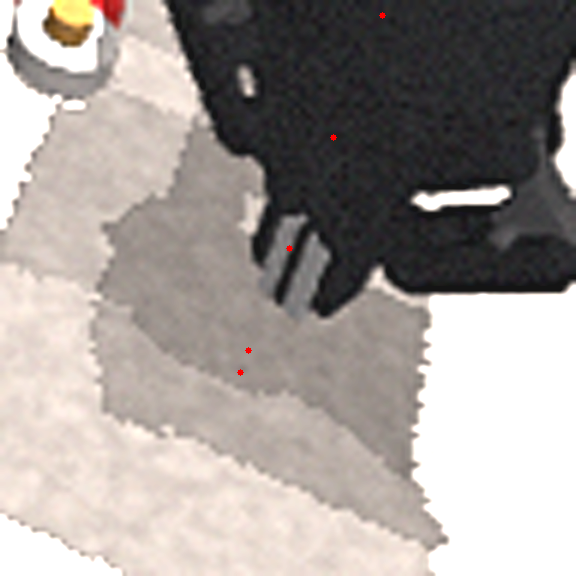

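Request:
send_rows --gripper '[1, 1, 1, 1, 1]' --dp '[[0, 0, -0.004], [0, 0, -0.008], [0, 0, -0.012], [0, 0, -0.012], [0, 0, -0.012]]' --rotation '[[0, 0, 0], [0, 0, 0], [0, 0, 0], [0, 0, 0], [0, 0, 0]]'

```text
t: 7.95
tool_pos: [0.4328, 0.4042, -0.0005]
ee_rot: [[0.093, -0.064, 0.994], [-0.996, -0.008, 0.093], [0.002, -0.998, -0.064]]
force: [0.0, -0.0, 0.2]
opening: -0.0001
```

Request:
send_rows --gripper '[1, 1, 1, 1]' --dp '[[0, 0, -0.004], [0, 0, -0.008], [0, 0, -0.008], [0, 0, -0.008]]' --rotation '[[0, 0, 0], [0, 0, 0], [0, 0, 0], [0, 0, 0]]'

```text
t: 8.35
tool_pos: [0.4328, 0.4042, -0.0045]
ee_rot: [[0.093, -0.064, 0.994], [-0.996, -0.008, 0.093], [0.002, -0.998, -0.064]]
force: [-0.0, -0.1, 0.2]
opening: -0.0001
```

Request:
send_rows --gripper '[1, 1, 1, 1]' --dp '[[0, 0, -0.004], [0, 0, -0.008], [0, 0, -0.008], [0, 0, -0.008]]' --rotation '[[0, 0, 0], [0, 0, 0], [0, 0, 0], [0, 0, 0]]'

```text
t: 8.75
tool_pos: [0.4328, 0.4042, -0.0086]
ee_rot: [[0.093, -0.064, 0.994], [-0.996, -0.008, 0.093], [0.002, -0.998, -0.064]]
force: [0.1, 0.5, -0.3]
opening: -0.0001
```

Request:
send_rows --gripper '[1, 1, 1, 1]' --dp '[[0, 0, -0.004], [0, 0, -0.008], [0, 0, -0.008], [0, 0, -0.008]]' --rotation '[[0, 0, 0], [0, 0, 0], [0, 0, 0], [0, 0, 0]]'

```text
t: 9.15
tool_pos: [0.4328, 0.4042, -0.0125]
ee_rot: [[0.093, -0.064, 0.994], [-0.996, -0.008, 0.093], [0.002, -0.998, -0.064]]
force: [-0.4, 0.3, 0.3]
opening: 0.0002
```

```bash
python3 look.py pics/g4.png
```

```text
t 9.15 p [ 0.4328  0.4042 -0.0125] yaw,tilt,roll [ 5.32  3.68 -0.11] F [-0.4  0.3  0.3] op 0.0002
```

View pics/g4.png

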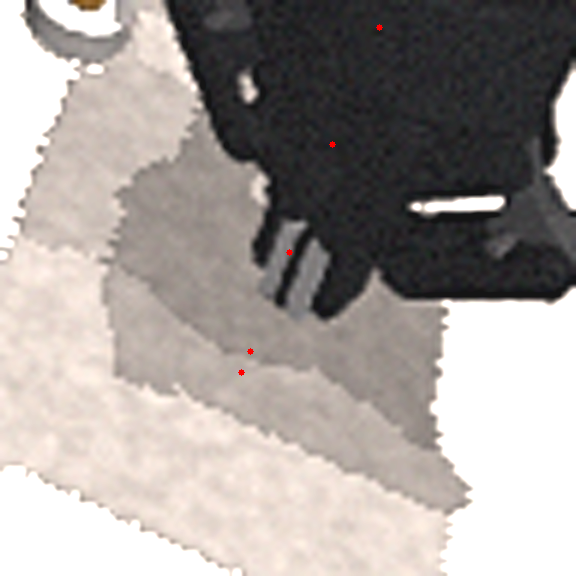

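Request:
send_rows --gripper '[1, 1, 1, 1]' --dp '[[0, 0, -0.004], [0, 0, -0.008], [0, 0, -0.008], [0, 0, -0.008]]' --rotation '[[0, 0, 0], [0, 0, 0], [0, 0, 0], [0, 0, 0]]'

```text
t: 9.6
tool_pos: [0.4328, 0.4042, -0.0165]
ee_rot: [[0.093, -0.064, 0.994], [-0.996, -0.008, 0.093], [0.002, -0.998, -0.064]]
force: [0.8, -0.1, -0.2]
opening: 0.0002
```

Request:
send_rows --gripper '[1, 1, 1, 1]' --dp '[[0, 0, -0.004], [0, 0, -0.008], [0, 0, -0.008], [0, 0, -0.008]]' --rotation '[[0, 0, 0], [0, 0, 0], [0, 0, 0], [0, 0, 0]]'

```text
t: 10.0
tool_pos: [0.4328, 0.4042, -0.0205]
ee_rot: [[0.093, -0.064, 0.994], [-0.996, -0.008, 0.093], [0.002, -0.998, -0.064]]
force: [-0.2, -0.2, -0.2]
opening: 0.0001
```

Request:
send_rows --gripper '[1, 1, 1, 1]' --dp '[[0, 0, -0.004], [0, 0, -0.008], [0, 0, -0.008], [0, 0, -0.008]]' --rotation '[[0, 0, 0], [0, 0, 0], [0, 0, 0], [0, 0, 0]]'

```text
t: 10.4
tool_pos: [0.4333, 0.4045, -0.0224]
ee_rot: [[0.093, -0.064, 0.994], [-0.996, -0.008, 0.093], [0.002, -0.998, -0.064]]
force: [-4.9, -3.8, 13.6]
opening: -0.0001
```

```bash
python3 look.py pics/g5.png
```

```text
t 10.4 p [ 0.4333  0.4045 -0.0224] yaw,tilt,roll [ 5.34  3.69 -0.13] F [-4.9 -3.8 13.6] op -0.0001
```

View pics/g5.png

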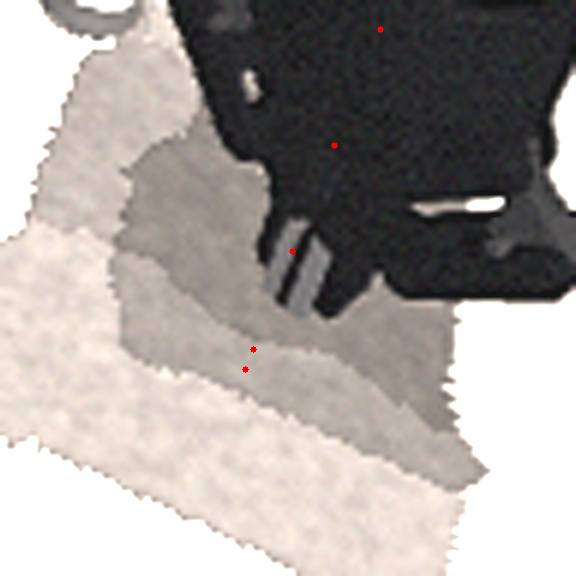

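```bash
python3 - <<'E'
from h import *
s=arm.read_state();R=s['ee_rot'];p=s['tool_pos']
c=pr('scene',p+R@[0,-.02,0]).astype(int);x0,y0=np.clip(c-48,0,[540,380]);print(x0,y0)
X=p+R@[0,.011,.011]
for u in[(280,308),(275,305),(292,318)]:
  W=plane('scene',(u[0]/6+x0-.4,u[1]/6+y0-.4),0);print(W.round(4),'nominal',X.round(4),(W-X).round(4),'in tool frame',(R.T@(W-X)).round(4))
print(s['q'].round(3))
E
```

```text
452 356
[0.4442 0.4068 0.    ] nominal [ 0.4435  0.4054 -0.0341] [0.0007 0.0014 0.0341] in tool frame [-0.0013 -0.0341 -0.0014]
[0.4447 0.4054 0.    ] nominal [ 0.4435  0.4054 -0.0341] [0.0012 0.     0.0341] in tool frame [ 0.0002 -0.0341 -0.001 ]
[0.4437 0.4107 0.    ] nominal [ 0.4435  0.4054 -0.0341] [0.0002 0.0053 0.0341] in tool frame [-0.0052 -0.0341 -0.0015]
[0.547 0.454 1.767 0.032 0.98  2.007]
```

```bash
sed -i 's/off=-.005/off=-.041/' h.py; python3 - <<'E'
from h import *
st();p,R=goal((.433,.076,.1525),5.3,3.6);print(p);rel(p,R)
E
```

```text
t 10.45 p [ 0.4332  0.4044 -0.0224] yaw,tilt,roll [ 5.34  3.69 -0.13] F [-4.8 -3.1 13.3] op -0.0001
[0.4304366 0.0757622 0.1115809]
dp [-0.0056 -0.6574  0.2679] rot [ 0.0004 -0.0002 -0.0001]
```

Request:
send_rows --gripper '[1, 1, 1, 0, 0, 0, 0, 0, 0, 0, 0, 0]' --dp '[[0, 0, 0.1], [0, 0, 0.2], [0, 0, 0.3], [0, -0.02, 0.4], [0, -0.1, 0.5], [0, -0.2, 0.52], [-0.005, -0.3, 0.52], [-0.005, -0.4, 0.52], [-0.005, -0.5, 0.52], [-0.005, -0.6, 0.5], [-0.005, -0.657, 0.42], [-0.005, -0.657, 0.38]]' --rotation '[[0, 0, 0], [0, 0, 0], [0, 0, 0], [0, 0, 0], [0, 0, 0], [0, 0, 0], [0, 0, 0], [0, 0, 0], [0, 0, 0], [0, 0, 0], [0, 0, 0], [0, 0, 0]]'

```text
t: 11.65
tool_pos: [0.4303, 0.0728, 0.1647]
ee_rot: [[0.088, -0.062, 0.994], [-0.996, -0.008, 0.088], [0.003, -0.998, -0.063]]
force: [0.8, 0.7, -0.3]
opening: 0.0853
```

```bash
cat > look2.py <<'E'
from h import *
import sys
# usage: out x y  -> crop of scene around world point on rail/tray, with finger model dots
st();s=arm.read_state();R=s['ee_rot'];p=s['tool_pos']
X=np.array([float(v) for v in sys.argv[2:5]]);f=6
a=arm.capture('scene')[:,:,::-1]
c=pr('scene',X).astype(int);x0,y0=np.clip(c-[50,60],0,[540,380])
a=a[y0:y0+98,x0:x0+110].copy()
a=cv2.convertScaleAbs(cv2.resize(a,None,fx=f,fy=f,interpolation=cv2.INTER_CUBIC),alpha=1.8,beta=20)
o=s['opening']/2
for sx in(-1,1):
  for w in(-.011,.011):
    u=(pr('scene',p+R@[sx*o,-.0231-.013*o/.0425,w])-[x0,y0])*f;cv2.circle(a,tuple(int(v) for v in u),3,(0,0,255),-1)
cv2.imwrite(sys.argv[1],a)
E
python3 look2.py pics/k1.png .433 .076 .1525; python3 -c "
from h import *
p,R=goal((.433,.076,.1525),5.3,3.6);rel(p,R)"
```

```text
t 11.65 p [0.4303 0.0728 0.1647] yaw,tilt,roll [ 5.06  3.6  -0.16] F [ 0.8  0.7 -0.3] op 0.0853
dp [ 0.0066  0.0045 -0.0968] rot [ 0.0003 -0.0014  0.0006]
```

View pics/k1.png

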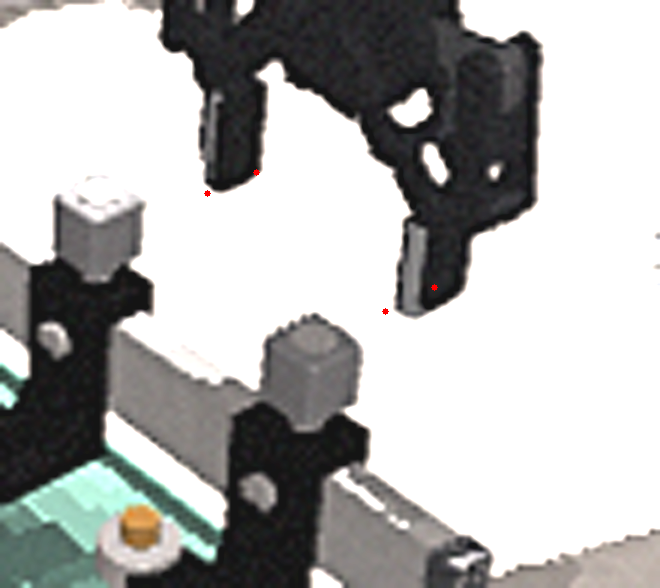

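Request:
send_rows --gripper '[0, 0, 0, 0, 0, 0, 0, 0]' --dp '[[0, 0, -0.02], [0, 0, -0.04], [0, 0, -0.06], [0, 0, -0.08], [0, 0, -0.095], [0, 0, -0.108], [0, 0, -0.108], [0, 0, -0.108]]' --rotation '[[0, 0, 0], [0, 0, 0], [0, 0, 0], [0, 0, 0], [0, 0, 0], [0, 0, 0], [0, 0, 0], [0, 0, 0]]'

```text
t: 12.5
tool_pos: [0.4305, 0.0758, 0.1117]
ee_rot: [[0.093, -0.063, 0.994], [-0.996, -0.008, 0.093], [0.002, -0.998, -0.064]]
force: [0.0, 0.6, 0.1]
opening: 0.0852
```

```bash
python3 look2.py pics/k2.png .433 .076 .1525
```

```text
t 12.5 p [0.4305 0.0758 0.1117] yaw,tilt,roll [ 5.33  3.66 -0.11] F [0.  0.6 0.1] op 0.0852
```

View pics/k2.png

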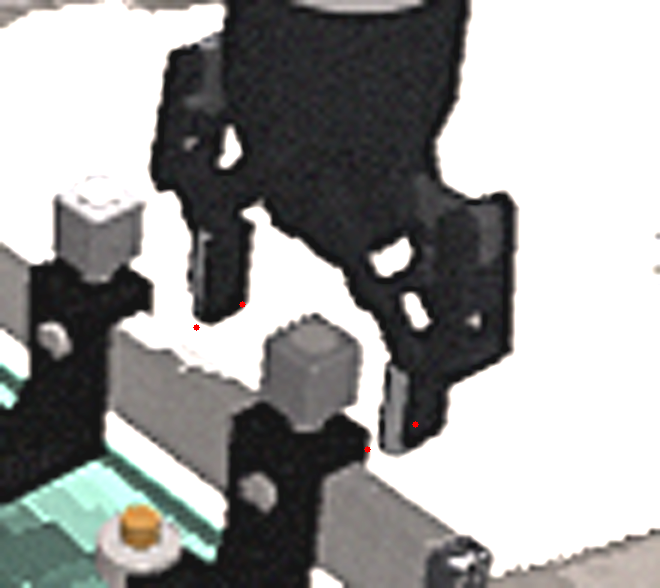

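Request:
send_rows --gripper '[0, 0, 1, 1, 1, 1, 1, 1]' --dp '[[0.008, 0, 0], [0.008, 0, 0], [0.008, 0, 0], [0.008, 0, 0], [0.008, 0, 0], [0.008, 0, 0], [0.008, 0, 0], [0.008, 0, 0]]' --rotation '[[0, 0, 0], [0, 0, 0], [0, 0, 0], [0, 0, 0], [0, 0, 0], [0, 0, 0], [0, 0, 0], [0, 0, 0]]'

```text
t: 13.35
tool_pos: [0.4344, 0.0759, 0.1117]
ee_rot: [[0.093, -0.064, 0.994], [-0.996, -0.007, 0.093], [0.002, -0.998, -0.064]]
force: [-1.0, 1.3, 2.2]
opening: 0.0251
```

```bash
python3 look2.py pics/k3.png .433 .076 .1525
```

```text
t 13.35 p [0.4344 0.0759 0.1117] yaw,tilt,roll [ 5.33  3.67 -0.09] F [-1.   1.3  2.2] op 0.0251
```

View pics/k3.png

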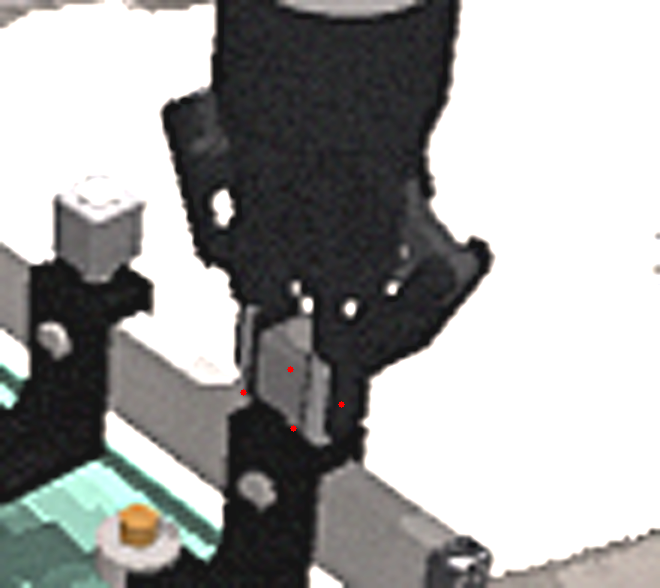

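Request:
send_rows --gripper '[1, 1, 1, 1, 1, 1, 1, 1]' --dp '[[0, 0, 0.01], [0, 0, 0.025], [0, 0, 0.045], [0, 0, 0.07], [0, 0, 0.1], [0, 0, 0.13], [0, 0, 0.14], [0, 0, 0.14]]' --rotation '[[0, 0, 0], [0, 0, 0], [0, 0, 0], [0, 0, 0], [0, 0, 0], [0, 0, 0], [0, 0, 0], [0, 0, 0]]'

```text
t: 14.2
tool_pos: [0.4343, 0.0757, 0.1826]
ee_rot: [[0.093, -0.063, 0.994], [-0.996, -0.008, 0.093], [0.002, -0.998, -0.064]]
force: [-0.3, -0.9, -2.4]
opening: 0.0255
```

```bash
python3 look2.py pics/k4.png .433 .076 .16
python3 - <<'E'
from h import *
im=cv2.imread('pics/k4.png')
s=arm.read_state();p,R=goal((.633,.208,.098),-0.7,0);print(p);rel(p,R)
E
```

```text
t 14.2 p [0.4343 0.0757 0.1826] yaw,tilt,roll [ 5.32  3.66 -0.13] F [-0.3 -0.9 -2.4] op 0.0255
[0.633 0.208 0.057]
dp [ 0.3983  0.2646 -0.2493] rot [ 0.0007 -0.0104 -0.0167]
```

View pics/k4.png

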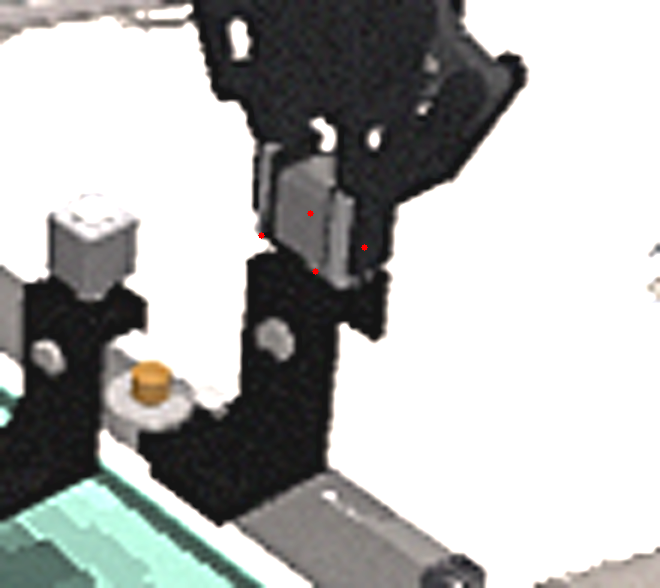

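Request:
send_rows --gripper '[1, 1, 1, 1, 1, 1, 1, 1, 1, 1, 1, 1]' --dp '[[0.04, 0.01, 0], [0.1, 0.04, 0], [0.18, 0.1, 0], [0.26, 0.16, 0], [0.34, 0.22, 0], [0.405, 0.264, 0], [0.405, 0.264, -0.03], [0.405, 0.264, -0.08], [0.405, 0.264, -0.14], [0.405, 0.264, -0.19], [0.405, 0.264, -0.21], [0.405, 0.264, -0.21]]' --rotation '[[0, 0, 0], [0, -0.002, -0.004], [0, -0.005, -0.008], [0, -0.008, -0.012], [0.0007, -0.0104, -0.0167], [0.0007, -0.0104, -0.0167], [0.0007, -0.0104, -0.0167], [0.0007, -0.0104, -0.0167], [0.0007, -0.0104, -0.0167], [0.0007, -0.0104, -0.0167], [0.0007, -0.0104, -0.0167], [0.0007, -0.0104, -0.0167]]'

```text
t: 15.45
tool_pos: [0.6345, 0.2071, 0.0736]
ee_rot: [[-0.012, -0.005, 1.0], [-1.0, -0.001, -0.012], [0.001, -1.0, -0.005]]
force: [0.0, -0.4, -2.3]
opening: 0.0251
```

```bash
python3 look2.py pics/p1.png .633 .208 .08
python3 - <<'E'
from h import *
cv2.imwrite('pics/p1t.png',cv2.resize(arm.capture('top')[170:270,180:330,::-1],None,fx=5,fy=5,interpolation=cv2.INTER_CUBIC))
E
```

```text
t 15.45 p [0.6345 0.2071 0.0736] yaw,tilt,roll [-0.7   0.27 -0.07] F [ 0.  -0.4 -2.3] op 0.0251
```

View pics/p1.png

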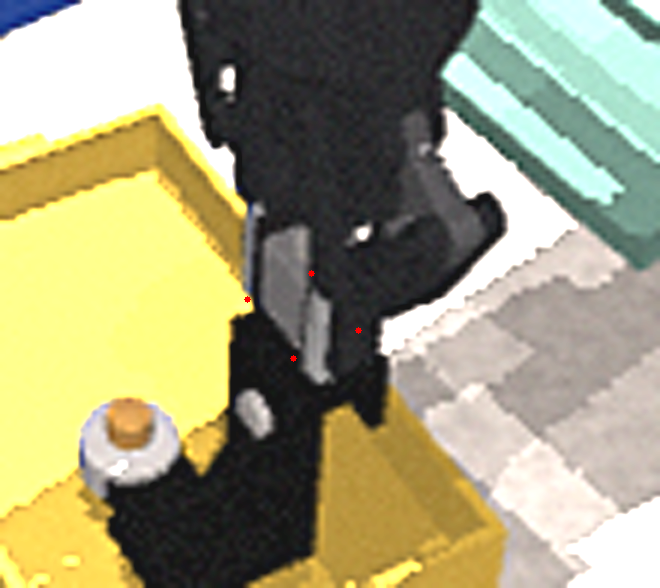

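View pics/p1t.png

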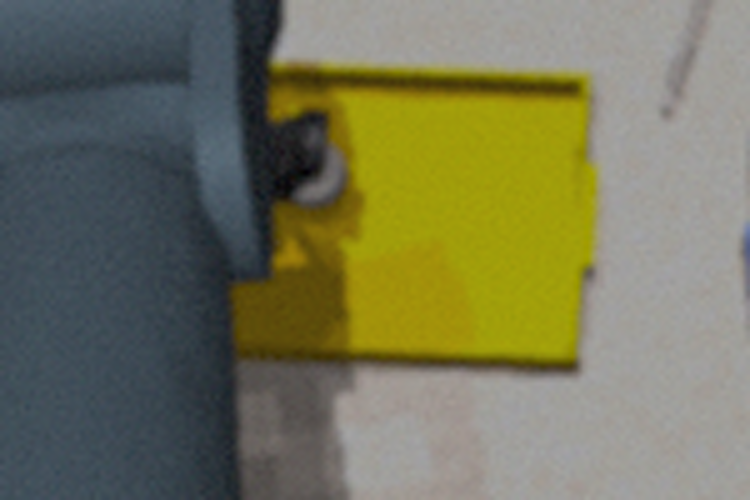

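Request:
send_rows --gripper '[1, 1, 1, 1, 1, 1, 1]' --dp '[[0, 0, -0.01], [0, 0, -0.02], [0, 0, -0.026], [0, 0, -0.03], [0, 0, -0.034], [0, 0, -0.034], [0, 0, -0.034]]' --rotation '[[0, 0, 0], [0, 0, 0], [0, 0, 0], [0, 0, 0], [0, 0, 0], [0, 0, 0], [0, 0, 0]]'

```text
t: 16.25
tool_pos: [0.637, 0.2077, 0.0596]
ee_rot: [[-0.012, 0.002, 1.0], [-1.0, -0.0, -0.012], [0.0, -1.0, 0.002]]
force: [-0.1, -0.6, -0.9]
opening: 0.0249
```

Request:
send_rows --gripper '[1, 1, 1]' --dp '[[0, 0, -0.003], [0, 0, -0.003], [0, 0, -0.003]]' --rotation '[[0, 0, 0], [0, 0, 0], [0, 0, 0]]'

```text
t: 16.55
tool_pos: [0.6371, 0.2077, 0.0583]
ee_rot: [[-0.012, 0.002, 1.0], [-1.0, -0.0, -0.012], [0.0, -1.0, 0.002]]
force: [-0.2, -0.2, -1.6]
opening: 0.0252
```

Request:
send_rows --gripper '[1, 1, 1]' --dp '[[0, 0, -0.003], [0, 0, -0.003], [0, 0, -0.003]]' --rotation '[[0, 0, 0], [0, 0, 0], [0, 0, 0]]'

```text
t: 16.85
tool_pos: [0.6373, 0.208, 0.0581]
ee_rot: [[-0.012, 0.002, 1.0], [-1.0, 0.0, -0.012], [-0.0, -1.0, 0.002]]
force: [-2.6, 1.0, 4.8]
opening: 0.0253
```

Request:
send_rows --gripper '[1, 1, 1]' --dp '[[0, 0, -0.002], [0, 0, -0.002], [0, 0, -0.002]]' --rotation '[[0, 0, 0], [0, 0, 0], [0, 0, 0]]'

```text
t: 17.15
tool_pos: [0.6374, 0.2081, 0.058]
ee_rot: [[-0.012, 0.002, 1.0], [-1.0, -0.0, -0.012], [0.0, -1.0, 0.002]]
force: [-4.9, 1.1, 9.0]
opening: 0.0253
```

```bash
python3 look2.py pics/p2.png .65 .19 .06
```

```text
t 17.15 p [0.6374 0.2081 0.058 ] yaw,tilt,roll [-0.69 -0.13 -0.  ] F [-4.9  1.1  9. ] op 0.0253
```

View pics/p2.png

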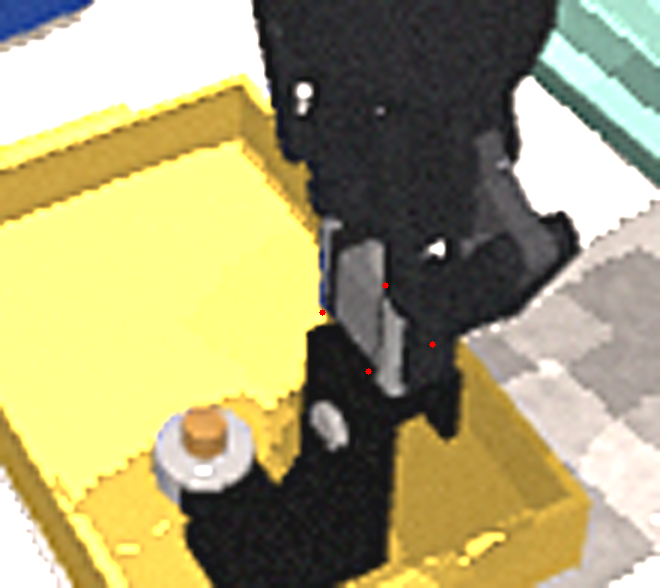

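Request:
send_rows --gripper '[0.8, 0.6, 0.4, 0.3, 0.3, 0.3, 0.3, 0.2, 0.1, 0, 0, 0]' --dp '[[0, 0, 0.001], [0, 0, 0.002], [0, 0, 0.002], [0, 0, 0.002], [0, 0, 0.03], [0, 0, 0.08], [0, 0, 0.16], [0, 0, 0.24], [-0.02, -0.05, 0.28], [-0.08, -0.12, 0.28], [-0.16, -0.2, 0.28], [-0.24, -0.28, 0.28]]' --rotation '[[0, 0, 0], [0, 0, 0], [0, 0, 0], [0, 0, 0], [0, 0, 0], [0, 0, 0], [0, 0, 0], [0, 0, 0], [0, 0, 0], [0.0, 0.003, 0.006], [0.0, 0.006, 0.012], [0, 0.01, 0.0167]]'

```text
t: 18.4
tool_pos: [0.5251, 0.0759, 0.1968]
ee_rot: [[0.095, -0.06, 0.994], [-0.996, -0.004, 0.095], [-0.002, -0.998, -0.061]]
force: [0.2, -0.7, 1.3]
opening: 0.0856
```

```bash
python3 - <<'E'
from h import *
st()
out=[]
for n,(x,y) in {'top':(180,165),'scene':(235,270)}.items():
  a=arm.capture(n)[:,:,::-1];cv2.imwrite(f'pics/h_{n}.png',a)
  out.append(cv2.resize(a[y:y+150,x:x+165] if n=='scene' else a[y:y+150,x:x+165],None,fx=2.4,fy=2.4,interpolation=cv2.INTER_CUBIC))
cv2.imwrite('pics/h.png',np.hstack(out))
p,R=goal((.4437,-.0346,.152),5.3,3.6);rel(p+[.004,0,0],R)
E
```

```text
t 18.4 p [0.5251 0.0759 0.1968] yaw,tilt,roll [5.44 3.47 0.13] F [ 0.2 -0.7  1.3] op 0.0856
dp [-0.1561 -0.2185 -0.169 ] rot [-0.0003 -0.0001  0.0004]
```

View pics/h.png

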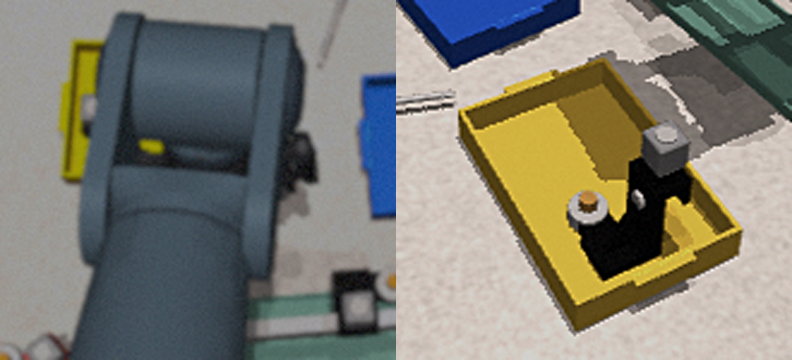

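Request:
send_rows --gripper '[0, 0, 0, 0, 0, 0, 0, 0, 0]' --dp '[[0, 0, 0.04], [0, 0, 0.07], [-0.06, -0.08, 0.07], [-0.12, -0.16, 0.07], [-0.144, -0.205, 0.05], [-0.144, -0.205, 0], [-0.144, -0.205, -0.03], [-0.144, -0.205, -0.03], [-0.144, -0.205, -0.03]]' --rotation '[[0, 0, 0], [0, 0, 0], [0, 0, 0], [0, 0, 0], [0, 0, 0], [0, 0, 0], [0, 0, 0], [0, 0, 0], [0, 0, 0]]'

```text
t: 19.4
tool_pos: [0.455, -0.0254, 0.1817]
ee_rot: [[0.093, -0.06, 0.994], [-0.996, -0.004, 0.093], [-0.002, -0.998, -0.06]]
force: [0.2, 0.6, 0.6]
opening: 0.0853
```

```bash
python3 look2.py pics/m1.png .4437 -.0346 .152; python3 - <<'E'
from h import *
p,R=goal((.4437,-.0346,.152),5.3,3.6);rel(p+[.004,0,0],R)
E
```

```text
t 19.4 p [ 0.455  -0.0254  0.1817] yaw,tilt,roll [5.36 3.44 0.11] F [0.2 0.6 0.6] op 0.0853
dp [-0.0203 -0.0187 -0.1421] rot [-0.0003  0.0006 -0.0002]
```

View pics/m1.png

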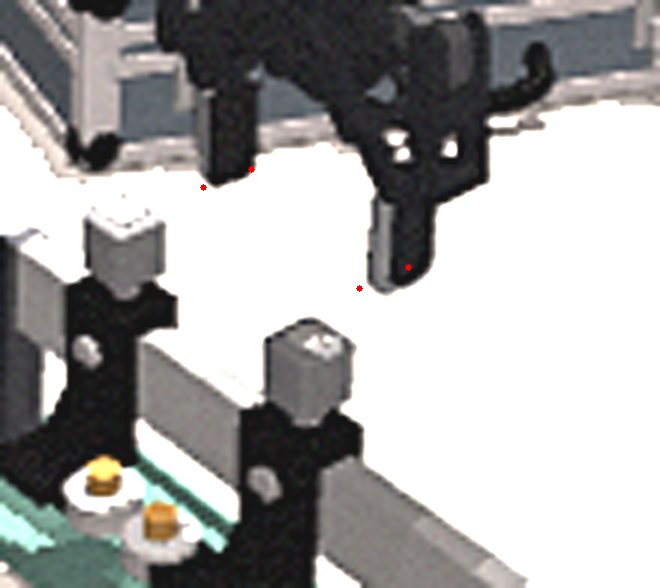

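Request:
send_rows --gripper '[0, 0, 0, 0, 0, 0, 0, 0, 0, 0]' --dp '[[-0.01, -0.01, 0], [-0.02, -0.019, 0], [-0.02, -0.019, -0.02], [-0.02, -0.019, -0.045], [-0.02, -0.019, -0.07], [-0.02, -0.019, -0.095], [-0.02, -0.019, -0.12], [-0.02, -0.019, -0.142], [-0.02, -0.019, -0.142], [-0.02, -0.019, -0.142]]' --rotation '[[0, 0, 0], [0, 0.0006, 0], [0, 0.0006, 0], [0, 0.0006, 0], [0, 0.0006, 0], [0, 0.0006, 0], [0, 0.0006, 0], [0, 0.0006, 0], [0, 0.0006, 0], [0, 0.0006, 0]]'

```text
t: 20.45
tool_pos: [0.4442, -0.035, 0.1094]
ee_rot: [[0.093, -0.065, 0.994], [-0.996, -0.003, 0.093], [-0.003, -0.998, -0.065]]
force: [0.3, -1.3, 0.0]
opening: 0.0853
```

```bash
python3 look2.py pics/m2.png .4437 -.0346 .152; python3 - <<'E'
from h import *
p,R=goal((.4437,-.0346,.152),5.3,3.6);rel(p+[.004,0,0],R)
E
```

```text
t 20.45 p [ 0.4442 -0.035   0.1094] yaw,tilt,roll [5.33 3.75 0.17] F [ 0.3 -1.3  0. ] op 0.0853
dp [0.0011 0.0005 0.0023] rot [-0.0004 -0.0003 -0.0001]
```

View pics/m2.png

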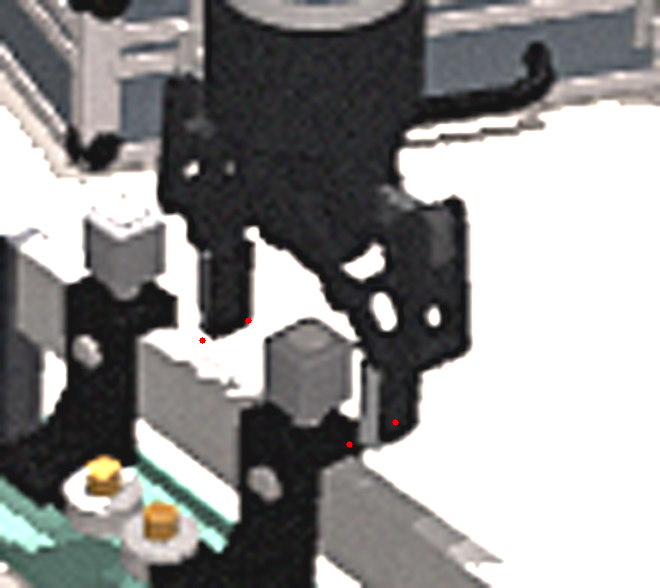

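Request:
send_rows --gripper '[0, 1, 1, 1, 1, 1, 1]' --dp '[[0.001, 0.003, 0.002], [0.001, 0.003, 0.002], [0.001, 0.003, 0.002], [0.001, 0.003, 0.002], [0.001, 0.003, 0.002], [0.001, 0.003, 0.002], [0.001, 0.003, 0.002]]' --rotation '[[0, 0, 0], [0, 0, 0], [0, 0, 0], [0, 0, 0], [0, 0, 0], [0, 0, 0], [0, 0, 0]]'

```text
t: 21.2
tool_pos: [0.4448, -0.0336, 0.1108]
ee_rot: [[0.093, -0.065, 0.994], [-0.996, -0.003, 0.093], [-0.003, -0.998, -0.065]]
force: [-1.2, -0.1, 2.1]
opening: 0.0253
```

```bash
python3 look2.py pics/m3.png .4437 -.0346 .152
```

```text
t 21.2 p [ 0.4448 -0.0336  0.1108] yaw,tilt,roll [5.34 3.72 0.15] F [-1.2 -0.1  2.1] op 0.0253
```

View pics/m3.png

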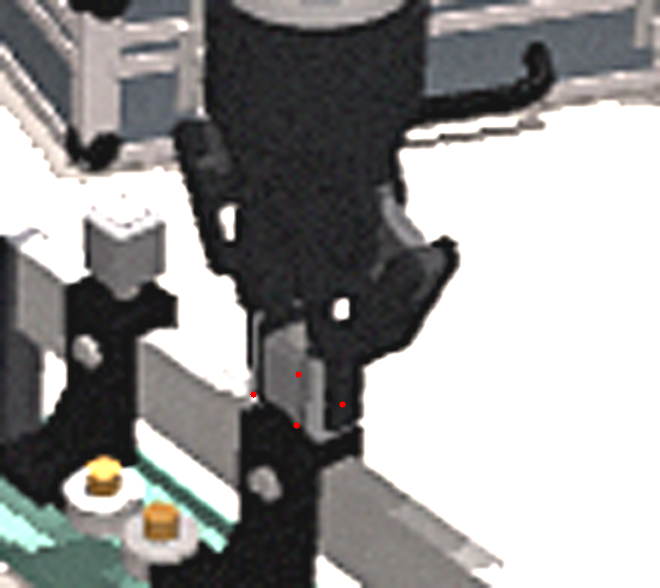

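Request:
send_rows --gripper '[1, 1, 1, 1, 1, 1, 1, 1]' --dp '[[0, 0, 0.01], [0, 0, 0.025], [0, 0, 0.045], [0, 0, 0.07], [0, 0, 0.1], [0, 0, 0.13], [0, 0, 0.14], [0, 0, 0.14]]' --rotation '[[0, 0, 0], [0, 0, 0], [0, 0, 0], [0, 0, 0], [0, 0, 0], [0, 0, 0], [0, 0, 0], [0, 0, 0]]'

```text
t: 22.05
tool_pos: [0.4446, -0.0336, 0.1812]
ee_rot: [[0.093, -0.065, 0.994], [-0.996, -0.004, 0.093], [-0.002, -0.998, -0.065]]
force: [0.0, -0.9, -3.3]
opening: 0.0249
```

```bash
python3 look2.py pics/m4.png .4437 -.0346 .152; python3 - <<'E'
from h import *
p,R=goal((.632,.116,.098),-.7,0);rel(p+[.004,0,.018],R)
a=cv2.imread('pics/h_scene.png')
# placed foot position: knob top & cap
E
```

```text
t 22.05 p [ 0.4446 -0.0336  0.1812] yaw,tilt,roll [5.33 3.72 0.14] F [ 0.  -0.9 -3.3] op 0.0249
dp [ 0.3837  0.2988 -0.2106] rot [-0.0001 -0.0106 -0.0167]
```

View pics/m4.png

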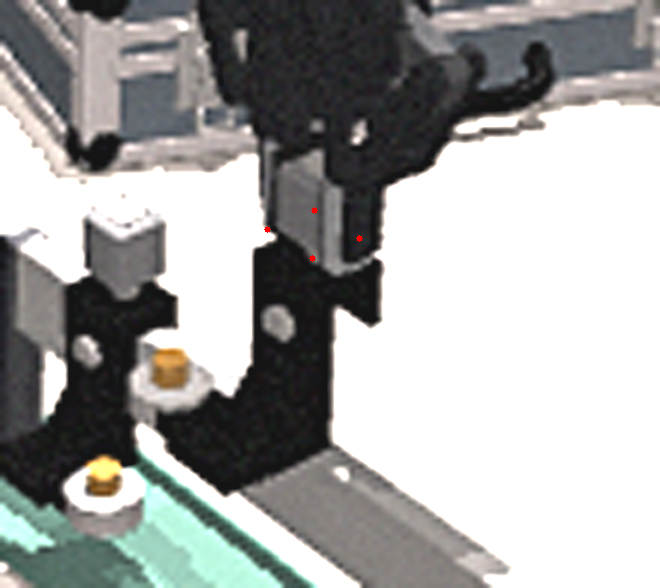

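```bash
python3 - <<'E'
from h import *
print(plane('scene',((665-396)/2.4+235,135/2.4+270),.112), 'cap',plane('scene',((588-396)/2.4+235,203/2.4+270),.026))
E
```

```text
[0.63448964 0.21082225 0.112     ] cap [0.67537918 0.17608853 0.026     ]
```

Request:
send_rows --gripper '[1, 1, 1, 1, 1, 1, 1, 1, 1, 1, 1, 1]' --dp '[[0.04, 0.01, 0], [0.1, 0.05, 0], [0.18, 0.12, 0], [0.26, 0.19, 0], [0.34, 0.26, 0], [0.384, 0.299, 0], [0.384, 0.299, -0.01], [0.384, 0.299, -0.06], [0.384, 0.299, -0.12], [0.384, 0.299, -0.18], [0.384, 0.299, -0.21], [0.384, 0.299, -0.21]]' --rotation '[[0, 0, 0], [0, -0.002, -0.004], [0, -0.005, -0.008], [0, -0.008, -0.012], [0, -0.0106, -0.0167], [0, -0.0106, -0.0167], [0, -0.0106, -0.0167], [0, -0.0106, -0.0167], [0, -0.0106, -0.0167], [0, -0.0106, -0.0167], [0, -0.0106, -0.0167], [0, -0.0106, -0.0167]]'

```text
t: 23.3
tool_pos: [0.6336, 0.1156, 0.0717]
ee_rot: [[-0.012, -0.006, 1.0], [-1.0, -0.0, -0.012], [0.0, -1.0, -0.006]]
force: [-0.3, -0.2, -2.6]
opening: 0.0251
```

```bash
python3 look2.py pics/m5.png .65 .14 .06;python3 - <<'E'
from h import *
p,R=goal((.632,.116,.098),-.7,0);rel(p+[.004,0,.0025],R)
E
```

```text
t 23.3 p [0.6336 0.1156 0.0717] yaw,tilt,roll [-0.71  0.37 -0.01] F [-0.3 -0.2 -2.6] op 0.0251
dp [ 0.0011  0.0006 -0.0294] rot [ 0.     -0.0003  0.    ]
```

View pics/m5.png

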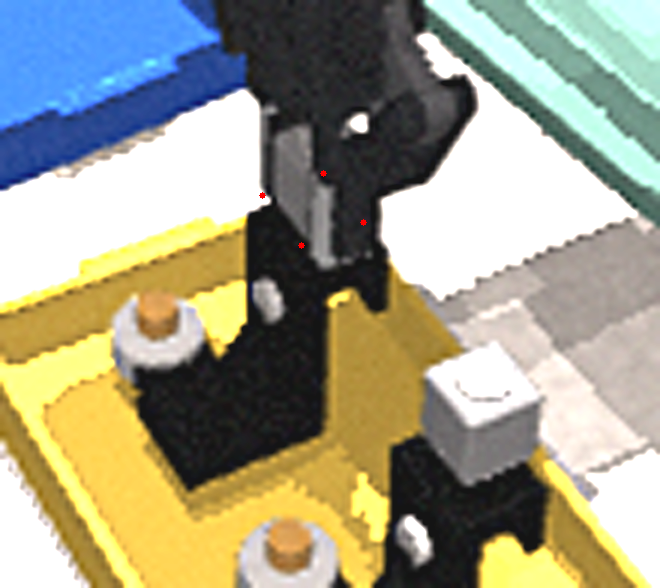

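Request:
send_rows --gripper '[1, 1, 1, 1, 1, 1, 1, 1, 1]' --dp '[[0, 0, -0.01], [0, 0, -0.02], [0, 0, -0.026], [0, 0, -0.03], [0, 0, -0.033], [0, 0, -0.035], [0, 0, -0.037], [0, 0, -0.037], [0, 0, -0.037]]' --rotation '[[0, 0, 0], [0, 0, 0], [0, 0, 0], [0, 0, 0], [0, 0, 0], [0, 0, 0], [0, 0, 0], [0, 0, 0], [0, 0, 0]]'

```text
t: 24.25
tool_pos: [0.6367, 0.116, 0.0571]
ee_rot: [[-0.012, 0.002, 1.0], [-1.0, 0.0, -0.012], [-0.0, -1.0, 0.002]]
force: [-0.0, 0.3, -2.9]
opening: 0.0252
```

Request:
send_rows --gripper '[1, 1, 1]' --dp '[[0, 0, -0.002], [0, 0, -0.002], [0, 0, -0.002]]' --rotation '[[0, 0, 0], [0, 0, 0], [0, 0, 0]]'

```text
t: 24.55
tool_pos: [0.637, 0.116, 0.0568]
ee_rot: [[-0.012, 0.002, 1.0], [-1.0, 0.0, -0.012], [-0.0, -1.0, 0.002]]
force: [-2.0, 0.2, 2.4]
opening: 0.0254
```

Request:
send_rows --gripper '[0.8, 0.6, 0.4, 0.3, 0.3, 0.3, 0.3, 0.2, 0.1, 0, 0, 0]' --dp '[[0, 0, 0.0], [0, 0, 0.001], [0, 0, 0.001], [0, 0, 0.001], [0, 0, 0.03], [0, 0, 0.08], [0, 0, 0.16], [0, 0, 0.24], [0, 0, 0.32], [0, -0.06, 0.37], [-0.06, -0.14, 0.37], [-0.12, -0.22, 0.37]]' --rotation '[[0, 0, 0], [0, 0, 0], [0, 0, 0], [0, 0, 0], [0, 0, 0], [0, 0, 0], [0, 0, 0], [0, 0, 0], [0, 0, 0], [0.0, 0.003, 0.006], [0.0, 0.006, 0.012], [0, 0.0103, 0.0167]]'

```text
t: 25.75
tool_pos: [0.5768, 0.005, 0.2438]
ee_rot: [[0.095, -0.06, 0.994], [-0.995, -0.004, 0.095], [-0.002, -0.998, -0.06]]
force: [0.9, -0.9, -0.5]
opening: 0.0854
```

```bash
python3 - <<'E'
from h import *
a=arm.capture('scene')[:,:,::-1];cv2.imwrite('pics/i_s.png',a);a=a[280:410,250:400];cv2.imwrite('pics/i.png',cv2.resize(a,None,fx=4,fy=4,interpolation=cv2.INTER_CUBIC))
st();p,R=goal((.4544,-.1455,.152),5.3,3.6);rel(p+[.004,.001,0],R)
E
```

```text
t 25.8 p [5.734e-01 2.000e-04 2.426e-01] yaw,tilt,roll [ 5.25  3.78 -0.04] F [ 2.6 -1.8 -0.3] op 0.0857
dp [-0.2351 -0.2898 -0.263 ] rot [ 0.0002 -0.0005  0.0001]
```

View pics/i.png

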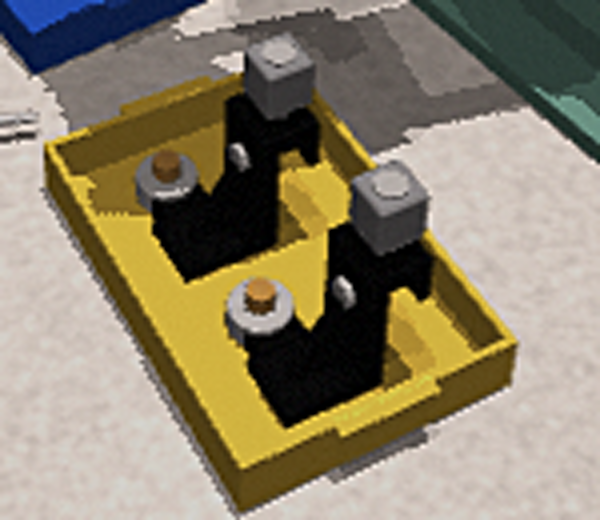

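Request:
send_rows --gripper '[0, 0, 0, 0, 0, 0, 0, 0, 0]' --dp '[[-0.06, -0.07, 0], [-0.12, -0.15, 0], [-0.18, -0.23, 0], [-0.235, -0.29, 0], [-0.235, -0.29, -0.03], [-0.235, -0.29, -0.08], [-0.235, -0.29, -0.11], [-0.235, -0.29, -0.11], [-0.235, -0.29, -0.11]]' --rotation '[[0, 0, 0], [0, 0, 0], [0, 0, 0], [0, 0, 0], [0, 0, 0], [0, 0, 0], [0, 0, 0], [0, 0, 0], [0, 0, 0]]'

```text
t: 26.7
tool_pos: [0.4596, -0.1386, 0.1864]
ee_rot: [[0.094, -0.063, 0.994], [-0.996, -0.003, 0.094], [-0.003, -0.998, -0.063]]
force: [-0.7, 0.4, 0.2]
opening: 0.0856
```

```bash
python3 look2.py pics/l1.png .4544 -.1455 .152; python3 - <<'E'
from h import *
p,R=goal((.4544,-.1455,.152),5.3,3.6);rel(p+[.004,.001,0],R)
E
```

```text
t 26.7 p [ 0.4596 -0.1386  0.1864] yaw,tilt,roll [5.38 3.62 0.16] F [-0.7  0.4  0.2] op 0.0856
dp [-0.0083 -0.0117 -0.1519] rot [-0.0003  0.0001 -0.0002]
```

View pics/l1.png

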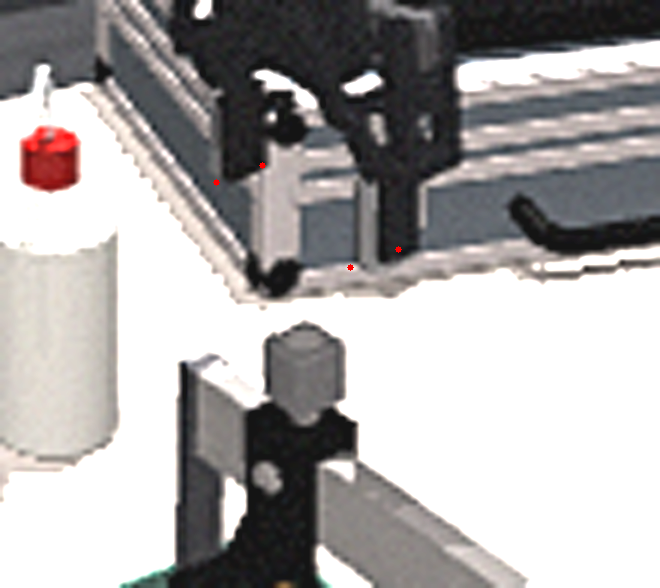

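Request:
send_rows --gripper '[0, 0, 0, 0, 0, 0, 0, 0, 0, 0]' --dp '[[-0.004, -0.006, 0], [-0.008, -0.012, -0.01], [-0.008, -0.012, -0.035], [-0.008, -0.012, -0.06], [-0.008, -0.012, -0.085], [-0.008, -0.012, -0.11], [-0.008, -0.012, -0.135], [-0.008, -0.012, -0.15], [-0.008, -0.012, -0.15], [-0.008, -0.012, -0.15]]' --rotation '[[0, 0, 0], [0, 0, 0], [0, 0, 0], [0, 0, 0], [0, 0, 0], [0, 0, 0], [0, 0, 0], [0, 0, 0], [0, 0, 0], [0, 0, 0]]'

```text
t: 27.75
tool_pos: [0.4554, -0.1451, 0.1112]
ee_rot: [[0.093, -0.063, 0.994], [-0.996, -0.003, 0.093], [-0.003, -0.998, -0.063]]
force: [-0.0, 0.1, 0.9]
opening: 0.0854
```

```bash
python3 look2.py pics/l2.png .4544 -.1455 .152; python3 - <<'E'
from h import *
p,R=goal((.4544,-.1455,.152),5.3,3.6);rel(p+[.004,.001,0],R)
E
```

```text
t 27.75 p [ 0.4554 -0.1451  0.1112] yaw,tilt,roll [5.33 3.61 0.15] F [-0.   0.1  0.9] op 0.0854
dp [ 0.0004  0.001  -0.001 ] rot [-0.0003  0.     -0.0001]
```

View pics/l2.png

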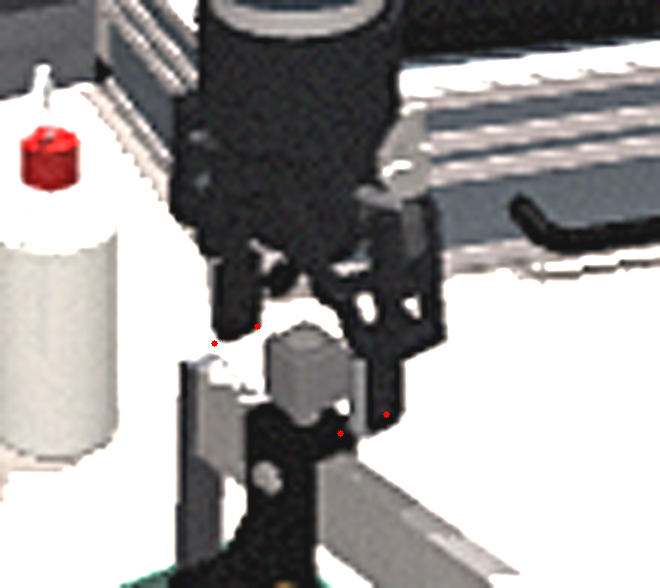

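Aligned as before; close, then lift.

Request:
send_rows --gripper '[1, 1, 1, 1, 1, 1, 1]' --dp '[[0, 0, 0], [0, 0, 0], [0, 0, 0], [0, 0, 0], [0, 0, 0], [0, 0, 0], [0, 0, 0]]' --rotation '[[0, 0, 0], [0, 0, 0], [0, 0, 0], [0, 0, 0], [0, 0, 0], [0, 0, 0], [0, 0, 0]]'

```text
t: 28.5
tool_pos: [0.4553, -0.1452, 0.1114]
ee_rot: [[0.093, -0.063, 0.994], [-0.996, -0.004, 0.093], [-0.002, -0.998, -0.063]]
force: [-0.3, 0.4, 3.1]
opening: 0.0251
```

Request:
send_rows --gripper '[1, 1, 1, 1, 1, 1, 1, 1]' --dp '[[0, 0, 0.01], [0, 0, 0.025], [0, 0, 0.045], [0, 0, 0.07], [0, 0, 0.1], [0, 0, 0.13], [0, 0, 0.15], [0, 0, 0.15]]' --rotation '[[0, 0, 0], [0, 0, 0], [0, 0, 0], [0, 0, 0], [0, 0, 0], [0, 0, 0], [0, 0, 0], [0, 0, 0]]'

```text
t: 29.3
tool_pos: [0.4556, -0.1454, 0.1876]
ee_rot: [[0.093, -0.062, 0.994], [-0.996, -0.005, 0.093], [-0.001, -0.998, -0.062]]
force: [0.1, -0.0, -2.2]
opening: 0.0252
```

```bash
python3 look2.py pics/l4.png .4544 -.1455 .152; python3 - <<'E'
from h import *
p,R=goal((.607,-.122,.098),4.9,0);rel(p+[.004,0,.018],R)
E
```

```text
t 29.3 p [ 0.4556 -0.1454  0.1876] yaw,tilt,roll [5.33 3.55 0.07] F [ 0.1 -0.  -2.2] op 0.0252
dp [ 0.3119  0.0461 -0.2229] rot [ 0.0005 -0.0101 -0.0012]
```

View pics/l4.png

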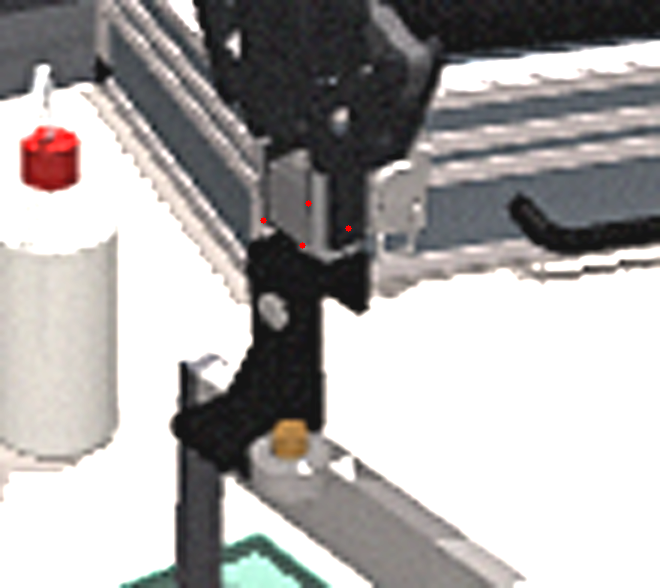

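Request:
send_rows --gripper '[1, 1, 1, 1, 1, 1, 1, 1, 1, 1, 1, 1]' --dp '[[0.04, 0.01, 0], [0.1, 0.03, 0], [0.18, 0.052, 0], [0.26, 0.052, 0], [0.312, 0.052, 0], [0.312, 0.052, 0], [0.312, 0.052, -0.03], [0.312, 0.052, -0.08], [0.312, 0.052, -0.14], [0.312, 0.052, -0.19], [0.312, 0.052, -0.22], [0.312, 0.052, -0.22]]' --rotation '[[0, 0, 0], [0, -0.002, 0], [0, -0.005, 0], [0, -0.008, -0.001], [0.0005, -0.0101, -0.001], [0.0005, -0.0101, -0.001], [0.0005, -0.0101, -0.001], [0.0005, -0.0101, -0.001], [0.0005, -0.0101, -0.001], [0.0005, -0.0101, -0.001], [0.0005, -0.0101, -0.001], [0.0005, -0.0101, -0.001]]'

```text
t: 30.55
tool_pos: [0.6079, -0.1181, 0.0723]
ee_rot: [[0.086, -0.007, 0.996], [-0.996, 0.003, 0.086], [-0.003, -1.0, -0.006]]
force: [-0.6, 0.1, -3.4]
opening: 0.0252
```

```bash
python3 look2.py pics/l5.png .63 -.13 .06;python3 - <<'E'
from h import *
p,R=goal((.607,-.119,.098),4.9,0);rel(p+[.004,0,.001],R)
E
```

```text
t 30.55 p [ 0.6079 -0.1181  0.0723] yaw,tilt,roll [4.95 0.37 0.19] F [-0.6  0.1 -3.4] op 0.0252
dp [ 0.0027 -0.0007 -0.0332] rot [-0.0002 -0.0005 -0.0001]
```

View pics/l5.png

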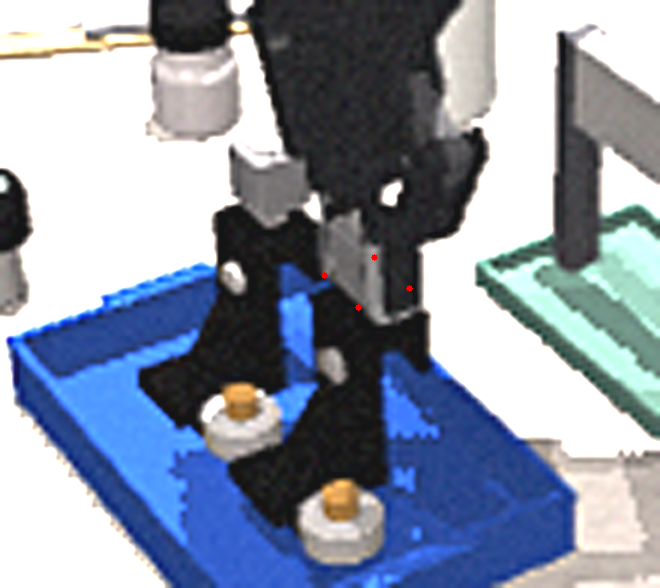

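```bash
python3 - <<'E'
from h import *
a=arm.capture('top')[180:270,315:435,::-1]
cv2.imwrite('pics/l5t.png',cv2.convertScaleAbs(cv2.resize(a,None,fx=6,fy=6,interpolation=cv2.INTER_CUBIC),alpha=1.6,beta=20))
E
```

```text
(no output)
```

View pics/l5t.png

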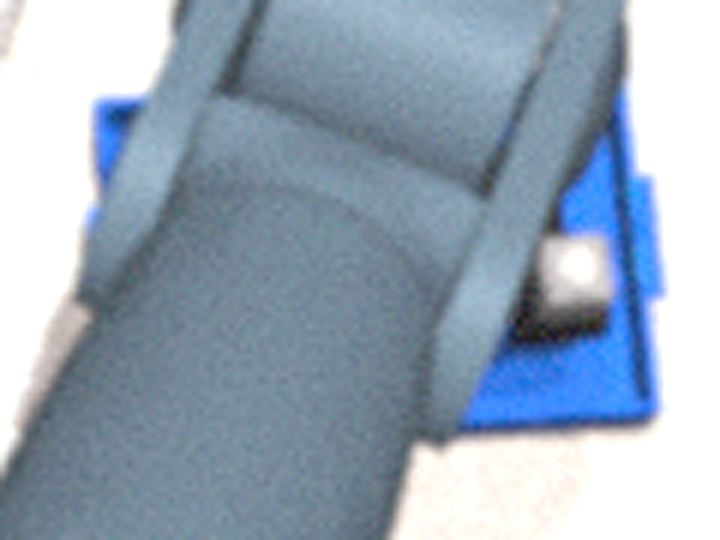

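```bash
python3 - <<'E'
from h import *
X=np.array([.63,-.13,.06]);c=pr('scene',X).astype(int);x0,y0=np.clip(c-[50,60],0,[540,380])
a=plane('scene',(240/6+x0-.4,400/6+y0-.4),.026);b=plane('scene',(342/6+x0-.4,500/6+y0-.4),.026+.0145)
print(a,b,b-a)
k=plane('scene',(272/6+x0-.4,168/6+y0-.4),.112);print(k)
E
```

```text
[ 0.64483716 -0.16559968  0.026     ] [ 0.64295678 -0.07297533  0.0405    ] [-0.00188038  0.09262435  0.0145    ]
[ 0.6145369  -0.19198115  0.112     ]
```

Request:
send_rows --gripper '[1, 1, 1, 1, 1, 1, 1, 1, 1]' --dp '[[0, -0.008, 0], [0, -0.008, -0.01], [0, -0.008, -0.02], [0, -0.008, -0.026], [0, -0.008, -0.03], [0, -0.008, -0.033], [0, -0.008, -0.035], [0, -0.008, -0.035], [0, -0.008, -0.035]]' --rotation '[[0, 0, 0], [0, 0, 0], [0, 0, 0], [0, 0, 0], [0, 0, 0], [0, 0, 0], [0, 0, 0], [0, 0, 0], [0, 0, 0]]'

```text
t: 31.55
tool_pos: [0.6113, -0.123, 0.0587]
ee_rot: [[0.087, 0.001, 0.996], [-0.996, 0.0, 0.087], [-0.0, -1.0, 0.001]]
force: [0.3, -0.4, -3.5]
opening: 0.0249
```

Request:
send_rows --gripper '[1, 1, 1]' --dp '[[0, 0, -0.002], [0, 0, -0.002], [0, 0, -0.002]]' --rotation '[[0, 0, 0], [0, 0, 0], [0, 0, 0]]'

```text
t: 31.85
tool_pos: [0.6113, -0.123, 0.0577]
ee_rot: [[0.086, 0.001, 0.996], [-0.996, 0.0, 0.086], [-0.0, -1.0, 0.001]]
force: [-0.4, -0.6, -2.3]
opening: 0.0251
```

Request:
send_rows --gripper '[1, 1, 1]' --dp '[[0, 0, -0.002], [0, 0, -0.002], [0, 0, -0.002]]' --rotation '[[0, 0, 0], [0, 0, 0], [0, 0, 0]]'

```text
t: 32.15
tool_pos: [0.6115, -0.1233, 0.0576]
ee_rot: [[0.087, 0.001, 0.996], [-0.996, -0.0, 0.087], [0.0, -1.0, 0.001]]
force: [-3.8, -0.3, 5.8]
opening: 0.0252
```

Request:
send_rows --gripper '[1, 1, 1]' --dp '[[0, 0, -0.002], [0, 0, -0.002], [0, 0, -0.002]]' --rotation '[[0, 0, 0], [0, 0, 0], [0, 0, 0]]'

```text
t: 32.45
tool_pos: [0.6116, -0.1234, 0.0575]
ee_rot: [[0.087, 0.001, 0.996], [-0.996, -0.0, 0.087], [0.0, -1.0, 0.001]]
force: [-6.4, -0.8, 9.4]
opening: 0.0257
```

Request:
send_rows --gripper '[0.8, 0.6, 0.45, 0.4, 0.4, 0.4, 0.4, 0.4, 0.4, 0.4, 0.4, 0.4]' --dp '[[0, 0, 0.001], [0, 0, 0.002], [0, 0, 0.002], [0, 0, 0.002], [0, 0, 0.03], [0, 0, 0.08], [0, 0, 0.16], [0, 0, 0.24], [0, 0, 0.32], [0, 0, 0.4], [-0.08, 0, 0.44], [-0.16, 0, 0.44]]' --rotation '[[0, 0, 0], [0, 0, 0], [0, 0, 0], [0, 0, 0], [0, 0, 0], [0, 0, 0], [0, 0, 0], [0, 0, 0], [0, 0, 0], [0, 0, 0], [0, 0, 0], [0, 0, 0]]'

```text
t: 33.65
tool_pos: [0.5325, -0.1238, 0.2811]
ee_rot: [[0.087, 0.008, 0.996], [-0.996, -0.004, 0.087], [0.004, -1.0, 0.008]]
force: [-0.2, -0.9, 0.9]
opening: 0.0516
```

Request:
send_rows --gripper '[0.4, 0.4, 0.4, 0.4, 0.4, 0.4, 0.4, 0.4]' --dp '[[-0.06, 0, 0], [-0.14, 0.04, 0], [-0.22, 0.1, 0], [-0.28, 0.16, 0], [-0.28, 0.2, 0], [-0.28, 0.2, 0], [-0.28, 0.2, 0], [-0.28, 0.2, 0]]' --rotation '[[0, 0, 0], [0, 0, 0], [0, 0, 0], [0, 0, 0], [0, 0, 0], [0, 0, 0], [0, 0, 0], [0, 0, 0]]'

```text
t: 34.45
tool_pos: [0.3916, -0.0236, 0.2759]
ee_rot: [[0.086, 0.0, 0.996], [-0.996, -0.0, 0.086], [0.0, -1.0, 0.0]]
force: [-0.0, 0.3, -0.3]
opening: 0.0508
```

```bash
python3 - <<'E'
from h import *
st()
a=arm.capture('scene')[:,:,::-1];b=arm.capture('top')[:,:,::-1]
cv2.imwrite('pics/z_scene.png',a);cv2.imwrite('pics/z_top.png',b)
A=cv2.resize(a[190:410,200:400],None,fx=2,fy=2,interpolation=cv2.INTER_CUBIC);B=cv2.resize(b[150:370,190:440][:, :],None,fx=1.6,fy=2,interpolation=cv2.INTER_CUBIC)
cv2.imwrite('pics/z.png',np.hstack([A,B]))
E
```

```text
t 34.45 p [ 0.3916 -0.0236  0.2759] yaw,tilt,roll [ 4.93 -0.03 -0.01] F [-0.   0.3 -0.3] op 0.0508
```

View pics/z.png

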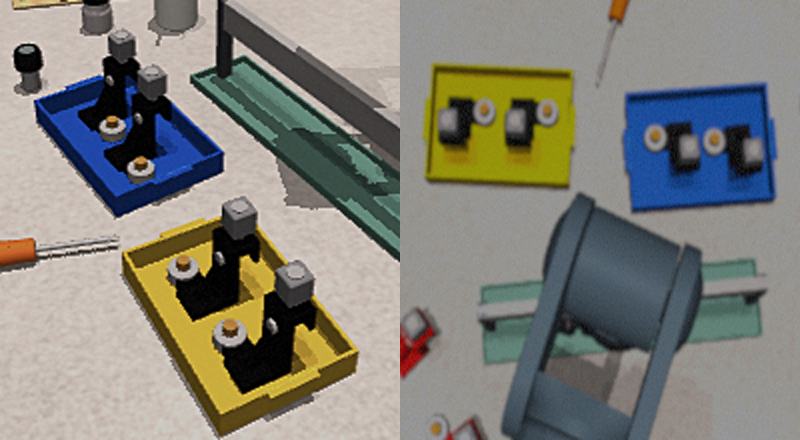

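View pics/z_top.png

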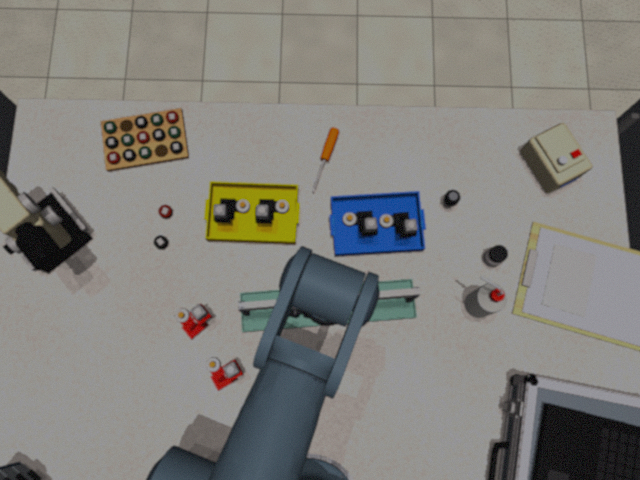

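```bash
python3 - <<'E'
from h import *
np.set_printoptions(precision=4,suppress=True)
D={}
for n in('scene','top'):
    h=cv2.cvtColor(cv2.imread(f'pics/z_{n}.png'),cv2.COLOR_BGR2HSV)
    m=cv2.inRange(h,(8,110,120),(24,255,255));k,l,st_,ce=cv2.connectedComponentsWithStats(m)
    D[n]=[ce[i] for i in range(1,k) if 10<st_[i,4]<60];print(n,np.array(D[n]).round(1).tolist())
for a in D['scene']:
  for b in D['top']:
    p,e=tri(a,b)
    if e<.004 and .01<p[2]<.06 and p[0]>.5: print(p,e)
arm.job_done()
E
```

```text
scene [[255.3, 249.1], [269.9, 269.7], [478.9, 302.4], [335.2, 312.0], [468.8, 347.1]]
top [[102.8, 123.7], [242.0, 204.0], [281.5, 204.5], [349.2, 217.2], [386.2, 219.1], [226.0, 227.8], [266.4, 228.5], [180.6, 314.6], [212.0, 364.0]]
[ 0.6433 -0.1699  0.0261] 0.000611970201441121
[ 0.6456 -0.0828  0.0264] 0.0001997642109729667
the job is handed in; nothing more can be done
```

The three feet are off the rail and sorted: both right-hand feet stand in the yellow tray and left_a stands in the blue tray beside the one already there. I handed the job in at about 34.6 s of the 61 s allowed.

**Robot discrepancy:** the fingertips sit about 34 mm further back along the tool than stated. The camera views showed it, and a gentle touch of the shut fingers on bare bench at about 14 N confirmed it. I corrected every later grasp and placement for this.

**Handling:** each foot was gripped by its knob with the tool tilted to match its lean of about 3.6°. I then lifted it straight up, levelled it over the tray and lowered it until it touched the floor. I released it there, with contact forces staying at about 11 N or less.

**Last checks:**
- In the final pictures all four feet stand upright and apart.
- In the blue tray, the steel pads of left_a and the foot that was already there measure at the same height (26 mm).
- The foot that was already in the blue tray has not moved; its pad measures at the same point as before.
- The red look-alikes and the other things on the bench appear where they were.
- **Not measured:** for the two yellow-tray feet the automatic height check gave no result, because one pad cap was missed in the scene picture and the other found no match in the top view. I judged those two upright by eye.

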